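# Pour the mixing balls into the tin, cap it and take off the outer lid

### The job

Pick up the cup, pour all six steel mixing balls out of it into the open tin, and stand the empty cup upright on the shelf again. Then lift the nested pair of lids together by the inner lid's knob, lower the pair onto the tin until the inner lid is fully seated, and let go. Finally grip the outer lid by its raised collar and lift it off alone, leaving the inner lid seated and undisturbed; finish while still holding the outer lid level, well clear above the knob, and leave everything else on the shelf where it is.

Things in the scene. Friction and masses are not known exactly. Their poses are not given: they have to be found in the camera images.
- tin: (All sizes here in mm.) Open round aluminium tin, fixed upright to the shelf: outside diameter 104, inside 96, 70 tall, floor 4 thick. Origin at the centre of its underside, z up. With the inner lid seated, the inner lid's origin lies 62 above this origin.
- tin_rim (a point): Centre of the tin's open mouth, level with its rim, 70 above the shelf.
- cup: Small round grey plastic cup, loose, about 70 g empty, standing upright; it holds the six balls at the start. 75 tall, outside diameter 56 at the foot growing evenly to 66 at the rim, wall 3, floor 4; 63 wide at 50 up. No handle. Origin at the centre of its underside, z towards its mouth. Stands either to the left or to the right of the tin, the lids on the other side.
- cup_rim (a point): Centre of the cup's mouth, 75 above its origin.
- ball0_center (a point): Centre of steel mixing ball 1 of 6: loose, 14 diameter, 11 g, rolls freely, in the cup at the start.
- ball1_center (a point): Centre of steel mixing ball 2 of 6: loose, 14 diameter, 11 g, rolls freely, in the cup at the start.
- ball2_center (a point): Centre of steel mixing ball 3 of 6: loose, 14 diameter, 11 g, rolls freely, in the cup at the start.
- ball3_center (a point): Centre of steel mixing ball 4 of 6: loose, 14 diameter, 11 g, rolls freely, in the cup at the start.
- ball4_center (a point): Centre of steel mixing ball 5 of 6: loose, 14 diameter, 11 g, rolls freely, in the cup at the start.
- ball5_center (a point): Centre of steel mixing ball 6 of 6: loose, 14 diameter, 11 g, rolls freely, in the cup at the start.
- lid_stand: Plain aluminium disc fixed to the shelf, 100 diameter, 20 tall, on which the nested lids lie at the start. Origin at the centre of its underside.
- inner_lid: Inner lid, loose, about 140 g. From its origin (centre of its underside) up: a plug 88 diameter from 0 to 8 with a 3 chamfer at the bottom (goes into the tin's mouth), a flange 112 diameter from 8 to 12 (rests on the tin's rim), and a straight black knob 20 diameter from 12 to 64. Origin 20 above the shelf at the start. The outer lid rests on its flange, so lifting the knob lifts both.
- knob_top (a point): Top of the inner lid's knob, on its axis, 64 above the inner lid's origin; the upper 26 stand out above the outer lid's collar.
- outer_lid: Outer lid, loose, about 160 g, aluminium, lying over the inner lid with the knob standing through its centre hole. From its origin (centre of the lower edge of its skirt) up: a skirt 128 outside and 120 inside diameter from 0 to 14, a top plate from 14 to 18 with a 34 centre hole, and around the hole a raised collar 50 outside and 34 inside diameter from 18 to 40. Nested, its origin lies 2 below the inner lid's origin, and it may shift sideways up to 4 on the inner lid.
- collar_top (a point): Centre of the collar's top edge, 40 above the outer lid's origin.
- tape_roll: Bystander: roll of tape lying flat, 66 diameter, 22 tall, loose. Origin under its centre.
- pad_plate: Bystander: small aluminium pad plate, 60 diameter, 8 thick, with a 12 tall stub in the middle, loose. Origin under its centre.
- spanner: Bystander: steel spanner 150 long lying flat near the robot, loose.
- wax_jar: Bystander: white jar, 64 diameter, 60 tall, loose. Origin under its centre.

How it is judged:
By the outcome, as a careful person would: the job done as asked, in the order asked, and still so for the second after the job is handed in, while the arm keeps its last pose, push and grip.
It also fails if it takes over 67 s, if anything falls off the work surface, if the arm or the gripper's body presses on something with over 40 N, if the wrist force passes 120 N, or if a joint passes its speed limit or range.

### The arm

A 6-joint arm with a two-finger parallel gripper is mounted at the origin on the work surface. World frame = base frame: x ahead of the robot, y to its left, z up, the work surface at z = 0. Lengths are in m, angles in rad, forces in N, time in s.
With the tool pointing down it reaches from about 0.3 to 0.875 m from the base axis. Payload 6.4 kg.
Tool frame: the origin (TCP) lies at the very end of the fingers, on their centre line; the grasp point (between the pads) lies behind it (env.grip_depth is the z of the grasp point in the tool frame, in m); z points along the fingers, x is the direction in which the jaws open and shut, and the axes are right-handed (so a half turn about z gives the same grasp; the last joint's range is limited). The gripper opens to 88 mm and grips with 3 to 60 N. Pads are 18 mm wide; open, the fingers measure 123 mm over their backs; the gripper's body (75 mm by 187 mm) begins 45 mm behind the grasp point.
Start: joints at [0.952, 0.181, 1.607, -0, 1.354, -0.206], TCP at [0.231, 0.527, 0.239] pointing down, gripper open.
Joint ranges: [-2.99, 2.99], [-0.89, 2.07], [0.3, 2.58], [-1.14, 4.28], [0, 2.63], [-3.12, 3.12]. Speed limits (rad/s): [2.57, 2.57, 3.01, 3.14, 3.14, 3.14].

### API

Orientations are given as a rotation vector (axis times angle).
In Python, from cell import env, optics gives the robot as it stands.
- The arm moves only by the tool step_arm, never from a script. Its argument "deltas" is a list of rows, each a list of 3 entries, a list of its own where there are three numbers: the turn, a rotation vector about the tool's x, y, z normalised to -1 to 1, where 1 is 90 degrees, then the shift along the tool's x, y, z normalised to -1 to 1, where 1 is 25 cm, then the closure, from 0 (fully open) to 1 (shut). In form: [[[wx, wy, wz], [dx, dy, dz], grip], ...]. A call has 1 to 20 rows; each row shifts and turns the commanded pose from where the row before left it, along the tool's axes as they then stand; what a row does not reach is not made up. A row lasts 1/8 s, in which the tool goes at most 62.5 mm and 10.7 degrees, less where a joint would pass 70% of its speed; a pose out of reach is approached as far as the arm can. A call with a number of a shift or a turn outside -1 to 1 is refused whole. A call with a gripper value outside its range is refused whole. The fingers move at their own pace and stop on an object; "newtons" is the grip in N (left out, the last holds). Time passes only in rows, so rows that do not move let the fingers close. It gives the time, the measured TCP pose, the force and the opening at its end, in the units of the state.
- env.get_state(): the state, without advancing time (a new reading comes with each control period).
- optics.camera(name): name is "side" or "top" or "wrist"; returns the picture (420x560x3 uint8, blue, green, red); there is no depth.
- optics.camera_info(name): a dict with "vertical_fov" (degrees; the focal length in pixels is half the picture's height over the tangent of half this angle, whatever the lens; pixels are square), "cx", "cy" (the principal point, pixels), "world_to_cam" (4x4, takes a point from world to camera coordinates). Camera axes: x right, y down, z forward; pixel columns grow to the right and rows downward; lengths in m; the calibration is good to about 2 mm. A picture is of the moment at which its call begins: read the wrist's pose just before it. camera_info takes no time and is no camera call; for the wrist camera it gives the pose at the moment of the call.
- env.sign_off(): hands the job in, once; it reports no verdict.
The state is a dict: "time_s": time; "qpos": joint angles; "qd": joint speeds; "joint_torque": joint torques, N m; "position": TCP position; "tcp_rot": TCP orientation; "ft_force": force on the tool from outside, world axes, zero at the start; "wrist_torque": the same for the moment, N m; "finger_gap": finger opening in m.
Only numpy, scipy, OpenCV 4.12 (cv2) and the standard library are available. Lean on these libraries where they do the work, as an engineer would, in place of code of your own. Each camera call takes 0.05 s, during which the arm holds its last target.

## Working session

There is one attempt and no reset: what is moved stays moved. The work goes in short steps, Python scripts to look and compute and a tool call to move; the robot and the scene stay as the last step left them, time stands still between calls to the robot, and variables do not carry over. Pictures are saved under pics/ and viewed, and the job is handed in when it is done.

Besides the shell and the picture viewer there is one more tool, called after ">>>" as name(argument=value, ...), one argument or row to a line, values as JSON. step_arm: Moves the arm, as the interface text tells. Scaled input: -1 to 1 covers 25 cm each way for a shift and 90 degrees each way for a turn. Its arguments: {"type":"object","properties":{"deltas":{"type":"array"},"newtons":{"type":"number"}},"required":["deltas"]}

```bash
ls; mkdir -p pics; python3 - <<'E'
from cell import env, optics
import cv2
s=env.get_state(); print(s, env.grip_depth)
for n in ("side","top","wrist"):
    i=optics.camera_info(n); print(n,i)
    cv2.imwrite(f"pics/{n}0.png",optics.camera(n))
E
```

```text
pics
{'time_s': 0.0, 'qpos': array([ 9.51707256e-01,  1.81535713e-01,  1.60800946e+00,  5.26856069e-06,
        1.35383468e+00, -2.06289779e-01]), 'qd': array([-0.00126509, -0.00048659, -0.00037029, -0.00122937,  0.00018302,
       -0.00065075]), 'joint_torque': array([-2.40646868e-04, -4.33861256e+01, -3.41853583e+01,  7.02247373e-02,
        3.83113010e-02, -1.20182508e-04]), 'position': array([0.23032642, 0.52625288, 0.23781246]), 'tcp_rot': array([ 2.62900717e+00,  1.71867981e+00, -2.61699882e-03]), 'ft_force': array([1.39380318, 0.68167973, 0.4066467 ]), 'wrist_torque': array([ 0.01374287, -0.02166092,  0.03753372]), 'finger_gap': 0.08768112544427542} -0.0187
side {'vertical_fov': 42.05040654536763, 'cx': 278.5445279417432, 'cy': 207.7229220100827, 'world_to_cam': array([[ 0.98456233, -0.17478681, -0.00930557, -0.52884018],
       [-0.09497175, -0.4887995 , -0.86721129,  0.1745802 ],
       [ 0.14702854,  0.85470733, -0.49785338,  1.12717871],
       [ 0.        ,  0.        ,  0.        ,  1.        ]])}
top {'vertical_fov': 43.8367224632449, 'cx': 271.13295991933353, 'cy': 209.0386774835115, 'world_to_cam': array([[ 0.01585092, -0.99975644, -0.01535582,  0.08348574],
       [-0.99214126, -0.01382011, -0.12435722,  0.54332076],
       [ 0.12411471,  0.01720632, -0.99211868,  1.25577999],
       [ 0.        ,  0.        ,  0.        ,  1.        ]])}
wrist {'vertical_fov': 68.36973001609076, 'cx': 281.79705946060193, 'cy': 208.51149096274872, 'world_to_cam': array([[ 0.40061124,  0.91624757, -0.00101106, -0.57478771],
       [ 0.87943681, -0.38420635,  0.28102735, -0.03855105],
       [ 0.25710217, -0.11347188, -0.95969923,  0.38836118],
       [ 0.        ,  0.        ,  0.        ,  1.        ]])}
```

View pics/side0.png

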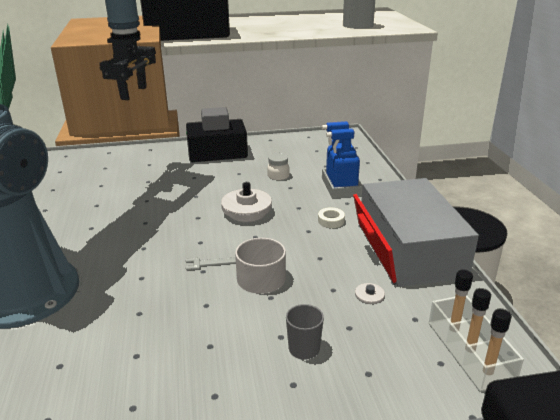

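View pics/top0.png

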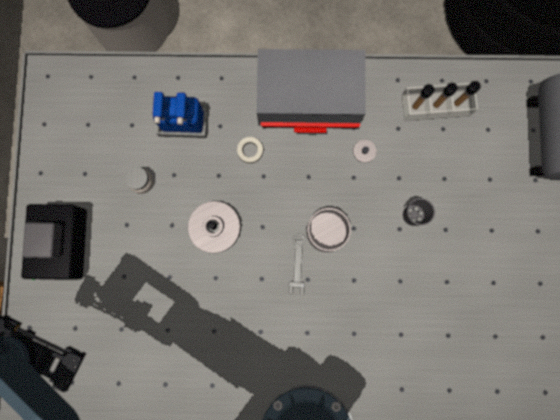

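View pics/wrist0.png

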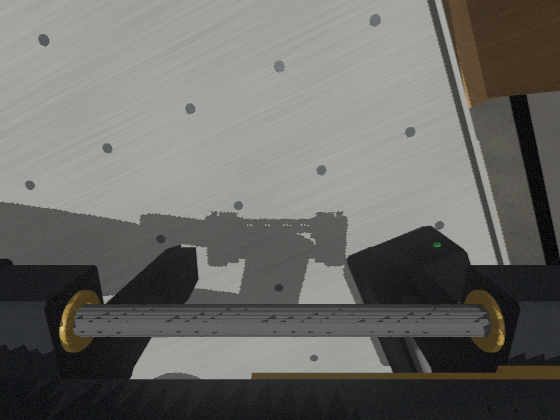

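```bash
python3 - <<'E'
import cv2,numpy as np
t=cv2.imread("pics/top0.png");s=cv2.imread("pics/side0.png")
c=lambda im,x0,y0,w,h,k:cv2.resize(im[y0:y0+h,x0:x0+w],None,fx=k,fy=k,interpolation=cv2.INTER_CUBIC)
a=c(t,180,190,130*2,75,3); cv2.imwrite("pics/t1.png",a)
b=c(s,170,170,180,200,3); cv2.imwrite("pics/s1.png",b)
E
```

```text
(no output)
```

View pics/t1.png

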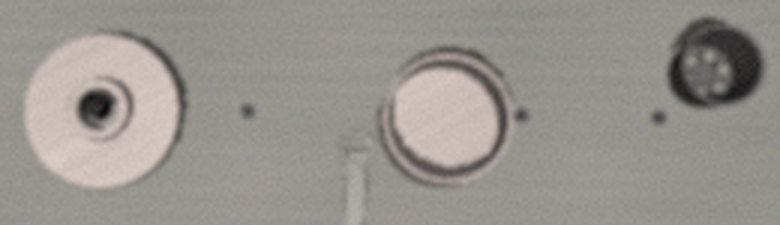

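View pics/s1.png

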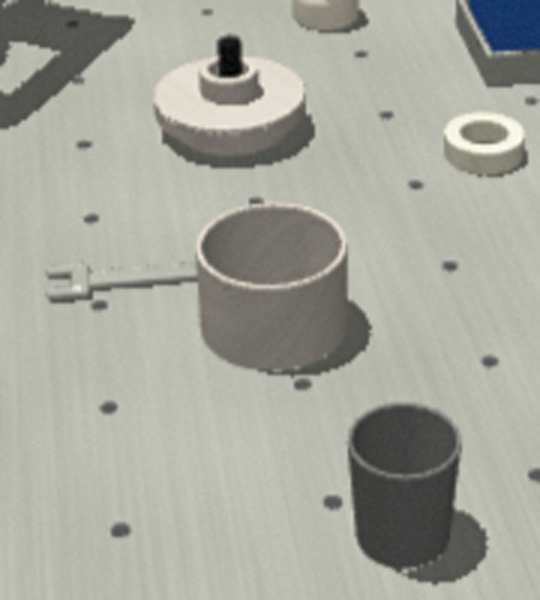

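```bash
cat > h.py <<'E'
import numpy as np,cv2
from scipy.optimize import least_squares
from cell import env,optics
def proj(info,P):
    P=np.atleast_2d(P);M=info["world_to_cam"];c=P@M[:3,:3].T+M[:3,3]
    f=210/np.tan(np.radians(info["vertical_fov"])/2)
    return np.c_[c[:,0]/c[:,2]*f+info["cx"],c[:,1]/c[:,2]*f+info["cy"]]
A=np.linspace(0,2*np.pi,181)
def circ(x,y,z,r): return np.c_[x+r*np.cos(A),y+r*np.sin(A),0*A+z]
def bbox(info,x,y,z,r):
    p=proj(info,circ(x,y,z,r));return np.r_[p.min(0),p.max(0)]
def fit(info,z,r,bb,x0=(.5,0)):
    bb=np.array([np.nan if b is None else b for b in bb],float);k=~np.isnan(bb)
    s=least_squares(lambda q:(bbox(info,q[0],q[1],z,r)-bb)[k],x0);return s.x.round(4),s.fun.round(1)
E
python3 - <<'E'
from h import *
s=optics.camera_info("side");t=optics.camera_info("top")
print("tin side",fit(s,.07,.052,[235.7,238.3,286,266.7]),"top",fit(t,.07,.052,[306.7,206.7,350.7,252]))
print("cup side",fit(s,.075,.033,[286.3,304.7,323.3,329]))
print("lid side",fit(s,.036,.064,[221.3,188.5,272,214]),"top",fit(t,.036,.064,[188,201,240.7,252.3]))
im=cv2.imread("pics/top0.png");cv2.imwrite("pics/t2.png",cv2.resize(im[190:235,390:445],None,fx=10,fy=10,interpolation=cv2.INTER_CUBIC))
im=cv2.imread("pics/side0.png");cv2.imwrite("pics/s2.png",cv2.resize(im[170:230,210:290],None,fx=8,fy=8,interpolation=cv2.INTER_CUBIC))
E
```

```text
tin side (array([ 0.4923, -0.0485]), array([-0.2, -0.2,  0.2,  0.2])) top (array([ 0.4909, -0.0473]), array([ 0.2,  1. , -0.2, -0.9]))
cup side (array([ 0.537, -0.264]), array([-0.6, -0.7,  0.6,  0.6]))
lid side (array([0.497 , 0.2326]), array([-0. ,  0.4,  0. , -0.4])) top (array([0.4966, 0.2308]), array([ 0.4, -0.2, -0.4,  0.2]))
```

View pics/t2.png

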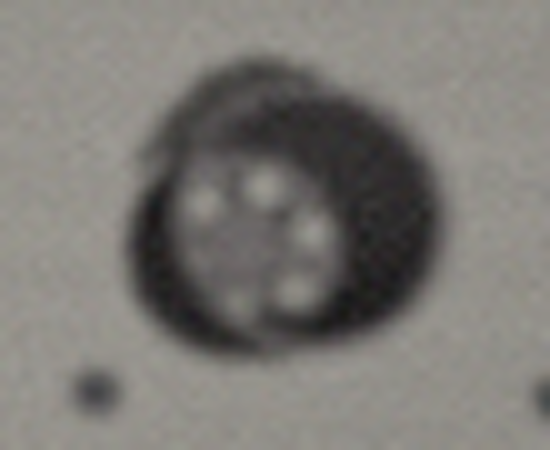

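View pics/s2.png

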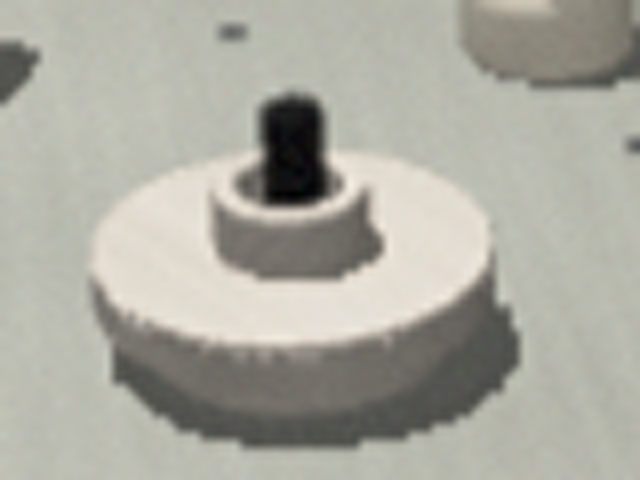

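```bash
cat >> h.py <<'E'
from scipy.spatial.transform import Rotation as Ro, Slerp
def tool(xaz=0.,th=0.,tw=0.):
    """down tool, x at azimuth xaz deg, tilted th deg about tool x"""
    return Ro.from_euler('z',xaz,degrees=True)*Ro.from_matrix(np.diag([1.,-1,-1]))*Ro.from_euler('x',th,degrees=True)*Ro.from_euler('z',tw,degrees=True)
def cur():
    s=env.get_state();return np.array(s["position"]),Ro.from_rotvec(s["tcp_rot"]),s
def plan(wps,start=None):
    """wps: list of (pos,Rot,n)"""
    p,R,_=cur() if start is None else (*start,0)
    for q,Q,n in wps:
        q=np.array(q,float)
        d=(R.inv()*Q).as_rotvec()
        P0,R0=p,R
        for k in range(n):
            a=(d/n/(np.pi/2)).round(3)
            tp=P0+(q-P0)*(k+1)/n
            sh=(R.inv().apply(tp-p)/.25).round(3)
            print([a.tolist(),sh.tolist()],end=",\n" if 0 else " ")
            p=p+R.apply(sh*.25);R=R*Ro.from_rotvec(a*np.pi/2)
        print("-> end",p.round(4),"roterr deg",np.degrees((R.inv()*Q).magnitude()).round(2))
    return p,R
E
python3 - <<'E'
from h import *
t=optics.camera_info("top")
print("cup top",fit(t,.075,.033,[403,196,433.7,225.5]))
Q=tool(0,50);a=Q.apply([0,0,1]);c=np.array([.537,-.264,.054])
g=c+.0187*a; print(a,g,g-.1*a)
plan([((.54,-.42,.25),tool(0,20),18),(g-.1*a,Q,6)])
E
```

```text
cup top (array([ 0.5378, -0.26  ]), array([ 1.4,  1. , -1.4, -1. ]))
[ 0.          0.76604444 -0.64278761] [ 0.537      -0.24967497  0.04197987] [ 0.537      -0.32627941  0.10625863]
[[0.011, 0.007, 0.041], [-0.165, 0.147, -0.002]] [[0.011, 0.007, 0.041], [-0.155, 0.158, -0.007]] [[0.011, 0.007, 0.041], [-0.145, 0.167, -0.012]] [[0.011, 0.007, 0.041], [-0.133, 0.176, -0.016]] [[0.011, 0.007, 0.041], [-0.122, 0.184, -0.02]] [[0.011, 0.007, 0.041], [-0.109, 0.19, -0.025]] [[0.011, 0.007, 0.041], [-0.097, 0.197, -0.029]] [[0.011, 0.007, 0.041], [-0.083, 0.203, -0.034]] [[0.011, 0.007, 0.041], [-0.07, 0.206, -0.038]] [[0.011, 0.007, 0.041], [-0.056, 0.21, -0.042]] [[0.011, 0.007, 0.041], [-0.042, 0.212, -0.047]] [[0.011, 0.007, 0.041], [-0.027, 0.214, -0.051]] [[0.011, 0.007, 0.041], [-0.013, 0.214, -0.054]] [[0.011, 0.007, 0.041], [0.001, 0.213, -0.059]] [[0.011, 0.007, 0.041], [0.015, 0.212, -0.062]] [[0.011, 0.007, 0.041], [0.03, 0.21, -0.065]] [[0.011, 0.007, 0.041], [0.044, 0.205, -0.068]] [[0.011, 0.007, 0.041], [0.058, 0.202, -0.072]] -> end [ 0.54   -0.4201  0.25  ] roterr deg 0.84
[[0.056, -0.0, -0.002], [-0.002, -0.026, 0.111]] [[0.056, -0.0, -0.002], [-0.002, -0.017, 0.114]] [[0.056, -0.0, -0.002], [-0.002, -0.006, 0.114]] [[0.056, -0.0, -0.002], [-0.002, 0.004, 0.114]] [[0.056, -0.0, -0.002], [-0.002, 0.014, 0.114]] [[0.056, -0.0, -0.002], [-0.002, 0.023, 0.112]] -> end [ 0.537  -0.3262  0.1063] roterr deg 0.28
```

>>> step_arm(
  deltas=[
    [[0.011, 0.007, 0.041], [-0.165, 0.147, 0], 0],
    [[0.011, 0.007, 0.041], [-0.155, 0.158, -0.007], 0],
    [[0.011, 0.007, 0.041], [-0.145, 0.167, -0.012], 0],
    [[0.011, 0.007, 0.041], [-0.133, 0.176, -0.016], 0],
    [[0.011, 0.007, 0.041], [-0.122, 0.184, -0.02], 0],
    [[0.011, 0.007, 0.041], [-0.109, 0.19, -0.025], 0],
    [[0.011, 0.007, 0.041], [-0.097, 0.197, -0.029], 0],
    [[0.011, 0.007, 0.041], [-0.083, 0.203, -0.034], 0],
    [[0.011, 0.007, 0.041], [-0.07, 0.206, -0.038], 0],
    [[0.011, 0.007, 0.041], [-0.056, 0.21, -0.042], 0],
    [[0.011, 0.007, 0.041], [-0.042, 0.212, -0.047], 0],
    [[0.011, 0.007, 0.041], [-0.027, 0.214, -0.051], 0],
    [[0.011, 0.007, 0.041], [-0.013, 0.214, -0.054], 0],
    [[0.011, 0.007, 0.041], [0, 0.213, -0.059], 0],
    [[0.011, 0.007, 0.041], [0.015, 0.212, -0.062], 0],
    [[0.011, 0.007, 0.041], [0.03, 0.21, -0.065], 0],
    [[0.011, 0.007, 0.041], [0.044, 0.205, -0.068], 0],
    [[0.011, 0.007, 0.041], [0.058, 0.202, -0.072], 0],
  ],
)

```text
time_s: 2.4
position: [0.5403, -0.4215, 0.2488]
tcp_rot: [-2.792, 0.022, 0.006]
ft_force: [0.7, -0.5, 0.2]
finger_gap: 0.0879
```

```bash
python3 - <<'E'
from h import *
print(cur()[2]["qpos"])
im=optics.camera("wrist");cv2.imwrite("pics/w1.png",im)
E
```

```text
[-0.92992508  0.58832136  1.08240571  0.20802997  1.75191563 -0.90536484]
```

View pics/w1.png

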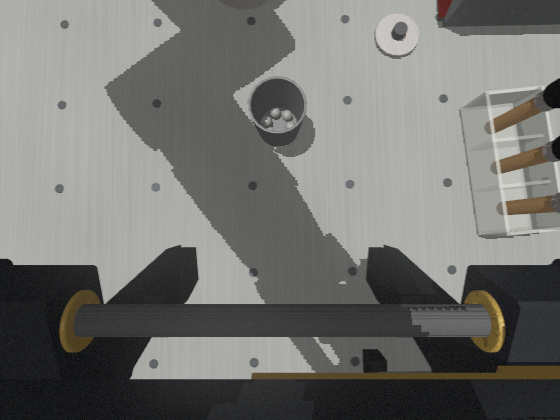

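```bash
python3 - <<'E'
from h import *
w=optics.camera_info("wrist")
print(fit(w,.075,.033,[248.5,76,307,132.5],(.54,-.26)))
Q=tool(0,50);a=Q.apply([0,0,1])
for c in ([.538,-.262,.054],):
    g=np.array(c)+.0187*a; print(g)
    plan([(g-.09*a,Q,6)])
E
```

```text
(array([ 0.5377, -0.2729]), array([-0.8, -1.1,  0.8,  1.1]))
[ 0.538      -0.24767497  0.04197987]
[[0.056, -0.001, -0.002], [-0.002, -0.036, 0.116]] [[0.056, -0.001, -0.002], [-0.002, -0.026, 0.12]] [[0.056, -0.001, -0.002], [-0.001, -0.016, 0.121]] [[0.056, -0.001, -0.002], [-0.002, -0.005, 0.122]] [[0.056, -0.001, -0.002], [-0.001, 0.006, 0.122]] [[0.056, -0.001, -0.002], [-0.001, 0.017, 0.12]] -> end [ 0.538  -0.3167  0.0999] roterr deg 0.41
```

>>> step_arm(
  deltas=[
    [[0.056, 0, -0.002], [-0.002, -0.036, 0.116], 0],
    [[0.056, 0, -0.002], [-0.002, -0.026, 0.12], 0],
    [[0.056, 0, -0.002], [-0.001, -0.016, 0.121], 0],
    [[0.056, 0, -0.002], [-0.002, -0.005, 0.122], 0],
    [[0.056, 0, -0.002], [-0.001, 0.006, 0.122], 0],
    [[0.056, 0, -0.002], [-0.001, 0.017, 0.12], 0],
    [[0, 0, 0], [0, 0, 0], 0],
  ],
)

```text
time_s: 3.32
position: [0.5363, -0.3068, 0.1]
tcp_rot: [-2.26, -0.003, 0.003]
ft_force: [0.1, -0.3, -0.1]
finger_gap: 0.0879
```

```bash
python3 - <<'E'
from h import *
print(cur()[2]["qpos"])
for n in("wrist","side"):cv2.imwrite(f"pics/{n}2.png",optics.camera(n))
im=cv2.imread("pics/side2.png");cv2.imwrite("pics/s2b.png",cv2.resize(im[200:420,180:440],None,fx=2.7,fy=2.7,interpolation=cv2.INTER_CUBIC))
E
```

```text
[-0.94884323  0.85986144  1.16215038  0.4861485   1.86393729 -0.99333702]
```

View pics/wrist2.png

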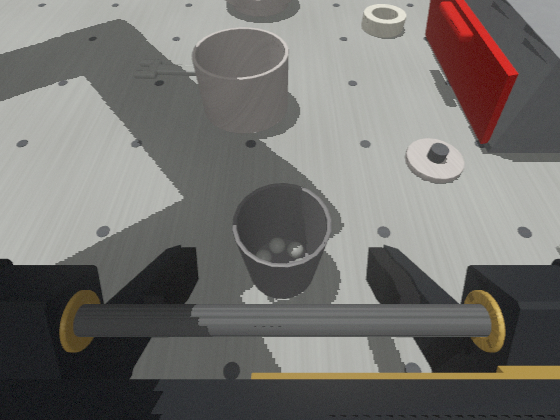

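View pics/s2b.png

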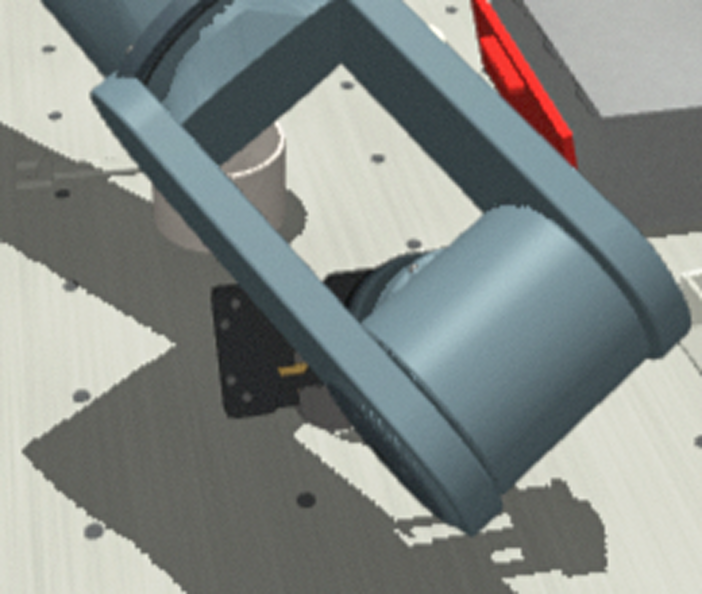

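```bash
python3 - <<'E'
from h import *
w=optics.camera_info("wrist")
print(cur()[0])
print(fit(w,.075,.033,[233,183,331,266],(.54,-.26)))
print("tin",fit(w,.07,.052,[192.5,27.5,289,80],(.5,-.05)))
Q=tool(0,50);a=Q.apply([0,0,1])
for c in ([.5365,-.265,.054],):
    g=np.array(c)+.0187*a; print(g)
    plan([(g,Q,5)])
E
```

```text
[ 0.5380905  -0.30938419  0.10412422]
(array([ 0.5384, -0.2657]), array([-0.3, -0.8,  0.3,  0.5]))
tin (array([ 0.4937, -0.0494]), array([-0.5, -0.6,  0.5,  0.3]))
[ 0.5365     -0.25067497  0.04197987]
[[-0.0, -0.0, 0.001], [-0.001, 0.008, 0.068]] [[-0.0, -0.0, 0.001], [-0.002, 0.008, 0.068]] [[-0.0, -0.0, 0.001], [-0.001, 0.008, 0.068]] [[-0.0, -0.0, 0.001], [-0.001, 0.008, 0.068]] [[-0.0, -0.0, 0.001], [-0.002, 0.008, 0.068]] -> end [ 0.5364 -0.2506  0.0419] roterr deg 0.19
```

```bash
python3 - <<'E'
from h import *
print(cur()[0],cur()[2]["qd"].round(3),cur()[2]["time_s"]); optics.camera("top"); print(cur()[0], cur()[1].as_rotvec(),cur()[2]["qd"].round(3)); optics.camera("top"); print(cur()[0])
E
```

```text
[ 0.5380905  -0.30938419  0.10412422] [ 0.001 -0.038 -0.024  0.003  0.002 -0.001] 3.425
[ 0.53853817 -0.30999929  0.10521408] [-2.26893399 -0.00621093 -0.00495529] [ 0.    -0.021 -0.011  0.001  0.001  0.   ]
[ 0.53874166 -0.31027201  0.10574117]
```

```bash
python3 - <<'E'
from h import *
print(cur()[0])
Q=tool(0,50);a=Q.apply([0,0,1])
g=np.array([.538,-.265,.054])+.0187*a; print(g)
plan([(g,Q,5)])
E
```

```text
[ 0.53874166 -0.31027201  0.10574117]
[ 0.538      -0.25067497  0.04197987]
[[0.0, -0.0, 0.001], [-0.001, 0.008, 0.069]] [[0.0, -0.0, 0.001], [-0.001, 0.009, 0.07]] [[0.0, -0.0, 0.001], [-0.0, 0.008, 0.069]] [[0.0, -0.0, 0.001], [-0.001, 0.008, 0.069]] [[0.0, -0.0, 0.001], [-0.001, 0.009, 0.07]] -> end [ 0.538  -0.2506  0.0419] roterr deg 0.14
```

>>> step_arm(
  deltas=[
    [[0, 0, 0.001], [-0.001, 0.008, 0.07], 0],
    [[0, 0, 0.001], [-0.001, 0.008, 0.07], 0],
    [[0, 0, 0.001], [0, 0.008, 0.07], 0],
    [[0, 0, 0.001], [-0.001, 0.008, 0.07], 0],
    [[0, 0, 0.001], [0, 0.008, 0.068], 0],
    [[0, 0, 0], [0, 0, 0], 0],
    [[0, 0, 0], [0, 0, 0], 0],
  ],
)

```text
time_s: 4.4
position: [0.5375, -0.249, 0.0407]
tcp_rot: [-2.266, 0.003, 0.0]
ft_force: [0.5, -0.4, 0.7]
finger_gap: 0.088
```

```bash
python3 - <<'E'
from h import *
cv2.imwrite(f"pics/w3.png",optics.camera("wrist")); print(cur()[0],cur()[1].as_rotvec())
E
```

```text
[ 0.53762934 -0.24935124  0.04089912] [-2.26673377e+00  3.48450189e-03 -2.98077747e-04]
```

View pics/w3.png

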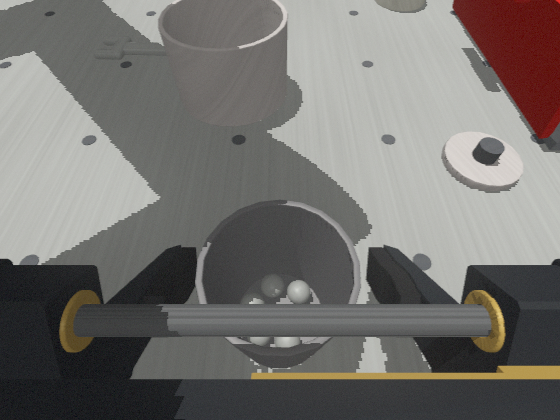

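>>> step_arm(
  deltas=[
    [[0, 0, 0], [0, 0, 0], 1],
    [[0, 0, 0], [0, 0, 0], 1],
    [[0, 0, 0], [0, 0, 0], 1],
    [[0, 0, 0], [0, 0, 0], 1],
    [[0, 0, 0], [0, 0, 0], 1],
    [[0, 0, 0], [0, 0, 0], 1],
  ],
  newtons=30,
)

```text
time_s: 5.2
position: [0.5372, -0.2488, 0.0407]
tcp_rot: [-2.266, 0.004, 0.001]
ft_force: [-2.3, -1.3, 4.0]
finger_gap: 0.0618
```

```bash
python3 - <<'E'
from h import *
print(cur()[0],cur()[1].as_rotvec(),cur()[2]["finger_gap"])
# lift and move
Q=tool(0,50)
p,R=plan([((.5375,-.2494,.16),Q,4)])
plan([((.4925,-.15,.21),tool(0,10),6),],(p,R))
E
```

```text
[ 0.53720718 -0.24882289  0.04068432] [-2.26584078e+00  3.56139914e-03  1.02078714e-03] 0.061783808603355965
[[-0.0, -0.0, -0.0], [0.0, -0.091, -0.077]] [[-0.0, -0.0, -0.0], [0.0, -0.092, -0.077]] [[-0.0, -0.0, -0.0], [0.0, -0.091, -0.077]] [[-0.0, -0.0, -0.0], [0.0, -0.091, -0.076]] -> end [ 0.5374 -0.2493  0.1599] roterr deg 0.25
[[-0.074, 0.0, -0.0], [-0.03, -0.068, 0.029]] [[-0.074, 0.0, -0.0], [-0.03, -0.071, 0.022]] [[-0.074, 0.0, -0.0], [-0.031, -0.073, 0.013]] [[-0.074, 0.0, -0.0], [-0.03, -0.074, 0.004]] [[-0.074, 0.0, -0.0], [-0.03, -0.074, -0.004]] [[-0.074, 0.0, -0.0], [-0.03, -0.073, -0.012]] -> end [ 0.4925 -0.1499  0.2099] roterr deg 0.28
```

>>> step_arm(
  deltas=[
    [[0, 0, 0], [0, -0.091, -0.077], 1],
    [[0, 0, 0], [0, -0.091, -0.077], 1],
    [[0, 0, 0], [0, -0.091, -0.077], 1],
    [[0, 0, 0], [0, -0.091, -0.077], 1],
    [[-0.074, 0, 0], [-0.03, -0.068, 0.029], 1],
    [[-0.074, 0, 0], [-0.03, -0.071, 0.022], 1],
    [[-0.074, 0, 0], [-0.03, -0.073, 0.013], 1],
    [[-0.074, 0, 0], [-0.03, -0.074, 0.004], 1],
    [[-0.074, 0, 0], [-0.03, -0.074, -0.004], 1],
    [[-0.074, 0, 0], [-0.03, -0.073, -0.012], 1],
    [[0, 0, 0], [0, 0, 0], 1],
    [[0, 0, 0], [0, 0, 0], 1],
    [[0, 0, 0], [0, 0, 0], 1],
  ],
)

```text
time_s: 6.82
position: [0.4928, -0.1509, 0.2088]
tcp_rot: [-2.962, 0.006, 0.004]
ft_force: [0.7, 0.1, -1.7]
finger_gap: 0.0617
```

```bash
python3 - <<'E'
from h import *
print(cur()[0],cur()[1].as_rotvec(),cur()[2]["finger_gap"],cur()[2]["qpos"])
cv2.imwrite(f"pics/s4.png",optics.camera("side"))
# G-based plan: keep lip
def tcp(th,lipy,lipz,x=.492):
    tau=np.radians(50-th); u=np.array([0,np.sin(tau),np.cos(tau)]); d=np.array([0,np.cos(tau),-np.sin(tau)])
    G=np.array([x,lipy,lipz])-.0223*u-.033*d
    return G+.0187*tool(0,th).apply([0,0,1])
for th in(10,0,-20,-30,-40,-50,-60,-65): print(th,tcp(th,-.063,.09).round(4))
plan([(tcp(-20,-.063,.1),tool(0,-20),5),(tcp(-30,-.063,.1),tool(0,-30),2),(tcp(-60,-.063,.1),tool(0,-60),6)])
E
```

```text
[ 0.49275667 -0.15090985  0.20884447] [-2.96179072  0.00575011  0.00372637] 0.061678811060618746 [-0.61857877  0.1260771   1.7427873   0.14761022  1.38153029 -0.65042266]
10 [ 0.492  -0.0994  0.0757]
0 [ 0.492  -0.1013  0.0822]
-20 [ 0.492  -0.1016  0.0958]
-30 [ 0.492  -0.1     0.1024]
-40 [ 0.492  -0.0973  0.1087]
-50 [ 0.492  -0.0936  0.1144]
-60 [ 0.492  -0.0889  0.1193]
-65 [ 0.492  -0.0862  0.1214]
[[-0.067, 0.0, -0.0], [-0.0, -0.024, 0.088]] [[-0.067, 0.0, -0.0], [-0.001, -0.033, 0.085]] [[-0.067, 0.0, -0.0], [-0.0, -0.042, 0.081]] [[-0.067, 0.0, -0.0], [-0.001, -0.051, 0.077]] [[-0.067, 0.0, -0.0], [-0.0, -0.058, 0.07]] -> end [ 0.4921 -0.1015  0.1058] roterr deg 0.32
[[-0.056, 0.001, -0.001], [-0.0, 0.002, -0.013]] [[-0.056, 0.001, -0.001], [-0.0, 0.003, -0.014]] -> end [ 0.4921 -0.1001  0.1126] roterr deg 0.11
[[-0.056, 0.0, 0.0], [-0.0, -0.001, -0.013]] [[-0.056, 0.0, 0.0], [-0.0, 0.0, -0.014]] [[-0.056, 0.0, 0.0], [-0.0, 0.002, -0.013]] [[-0.056, 0.0, 0.0], [-0.0, 0.002, -0.013]] [[-0.056, 0.0, 0.0], [-0.0, 0.004, -0.013]] [[-0.056, 0.0, 0.0], [-0.001, 0.005, -0.013]] -> end [ 0.4919 -0.0888  0.1293] roterr deg 0.19
```

View pics/s4.png

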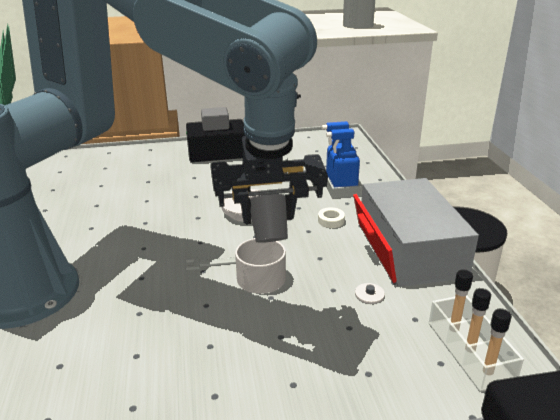

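>>> step_arm(
  deltas=[
    [[-0.067, 0, 0], [0, -0.024, 0.088], 1],
    [[-0.067, 0, 0], [-0.001, -0.033, 0.085], 1],
    [[-0.067, 0, 0], [0, -0.042, 0.081], 1],
    [[-0.067, 0, 0], [-0.001, -0.051, 0.077], 1],
    [[-0.067, 0, 0], [0, -0.058, 0.07], 1],
    [[0, 0, 0], [0, 0, 0], 1],
    [[0, 0, 0], [0, 0, 0], 1],
    [[0, 0, 0], [0, 0, 0], 1],
  ],
)

```text
time_s: 7.88
position: [0.4932, -0.1021, 0.1077]
tcp_rot: [2.794, -0.006, -0.001]
ft_force: [0.1, -0.2, -2.2]
finger_gap: 0.062
```

```bash
cat >> h.py <<'E'
def tcp(th,lipy,lipz,x=.492):
    tau=np.radians(50-th); u=np.array([0,np.sin(tau),np.cos(tau)]); d=np.array([0,np.cos(tau),-np.sin(tau)])
    G=np.array([x,lipy,lipz])-.0223*u-.033*d
    return G+.0187*tool(0,th).apply([0,0,1])
E
python3 - <<'E'
from h import *
print(cur()[0],cur()[1].as_rotvec(),cur()[2]["finger_gap"],cur()[2]["qpos"])
cv2.imwrite(f"pics/s5.png",optics.camera("side")[100:340,120:400].repeat(2,0).repeat(2,1))
plan([(tcp(-40,-.063,.098),tool(0,-40),4),(tcp(-65,-.063,.098),tool(0,-65),7)])
E
```

```text
[ 0.49317765 -0.1021406   0.10771645] [ 2.79415246e+00 -6.03160121e-03 -9.18547985e-04] 0.061958661566604366 [-0.23304647  0.19757883  1.92494893 -0.41130722  0.97801421 -0.00370632]
[[-0.056, 0.0, -0.001], [-0.001, -0.001, -0.01]] [[-0.056, 0.0, -0.001], [-0.001, -0.001, -0.01]] [[-0.056, 0.0, -0.001], [-0.001, 0.0, -0.01]] [[-0.056, 0.0, -0.001], [-0.001, 0.002, -0.01]] -> end [ 0.4921 -0.0974  0.1166] roterr deg 0.2
[[-0.04, 0.0, 0.0], [-0.0, -0.0, -0.01]] [[-0.04, 0.0, 0.0], [-0.0, 0.0, -0.009]] [[-0.04, 0.0, 0.0], [-0.0, 0.001, -0.01]] [[-0.04, 0.0, 0.0], [-0.0, 0.002, -0.01]] [[-0.04, 0.0, 0.0], [-0.0, 0.002, -0.009]] [[-0.04, 0.0, 0.0], [-0.0, 0.003, -0.01]] [[-0.04, 0.0, 0.0], [-0.0, 0.003, -0.009]] -> end [ 0.4921 -0.0861  0.1294] roterr deg 0.33
```

View pics/s5.png

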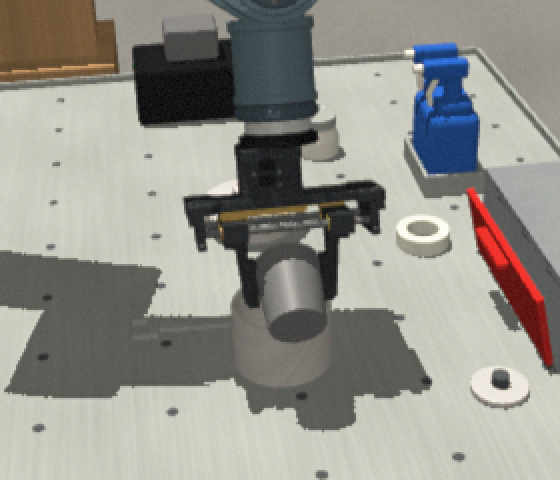

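```bash
python3 - <<'E'
from h import *
plan([(tcp(-53,-.06,.1),tool(0,-53),9)])
E
```

```text
[[-0.041, 0.0, -0.0], [-0.0, -0.003, -0.01]] [[-0.041, 0.0, -0.0], [-0.001, -0.002, -0.009]] [[-0.041, 0.0, -0.0], [-0.0, -0.001, -0.01]] [[-0.041, 0.0, -0.0], [-0.001, -0.001, -0.01]] [[-0.041, 0.0, -0.0], [-0.0, 0.0, -0.01]] [[-0.041, 0.0, -0.0], [-0.001, 0.001, -0.01]] [[-0.041, 0.0, -0.0], [-0.0, 0.001, -0.01]] [[-0.041, 0.0, -0.0], [-0.001, 0.002, -0.009]] [[-0.041, 0.0, -0.0], [-0.0, 0.002, -0.01]] -> end [ 0.4921 -0.0892  0.1259] roterr deg 0.28
```

>>> step_arm(
  deltas=[
    [[-0.041, 0, 0], [0, -0.003, -0.01], 1],
    [[-0.041, 0, 0], [-0.001, -0.002, -0.01], 1],
    [[-0.041, 0, 0], [0, -0.001, -0.01], 1],
    [[-0.041, 0, 0], [-0.001, -0.001, -0.01], 1],
    [[-0.041, 0, 0], [0, 0, -0.01], 1],
    [[-0.041, 0, 0], [-0.001, 0.001, -0.01], 1],
    [[-0.041, 0, 0], [0, 0.001, -0.01], 1],
    [[-0.041, 0, 0], [-0.001, 0.002, -0.01], 1],
    [[-0.041, 0, 0], [0, 0.002, -0.01], 1],
    [[0, 0, 0], [0, 0, 0], 1],
    [[0, 0, 0], [0, 0, 0], 1],
    [[0, 0, 0], [0, 0, 0], 1],
    [[0, 0, 0], [0, 0, 0], 1],
  ],
)

```text
time_s: 9.55
position: [0.4915, -0.0879, 0.1257]
tcp_rot: [2.215, -0.003, -0.003]
ft_force: [-0.6, -0.1, -1.0]
finger_gap: 0.0618
```

```bash
python3 - <<'E'
from h import *
print(cur()[0],cur()[1].as_rotvec(),cur()[2]["finger_gap"],cur()[2]["qpos"])
a=optics.camera("side")[180:320,180:380];b=optics.camera("top")[160:300,220:420];w=optics.camera("wrist")
cv2.imwrite(f"pics/s6.png",np.vstack([cv2.resize(x,None,fx=2,fy=2) for x in(a,b)]));cv2.imwrite("pics/w6.png",w)
E
```

```text
[ 0.49153728 -0.08792088  0.12567155] [ 2.21465182 -0.00282795 -0.00260559] 0.061765681442160304 [ 0.08698469  0.40738779  1.8820782  -1.01070243  1.22308971  0.64689771]
```

View pics/s6.png

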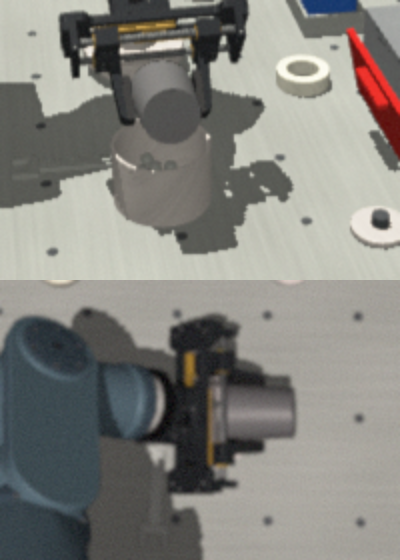

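View pics/w6.png

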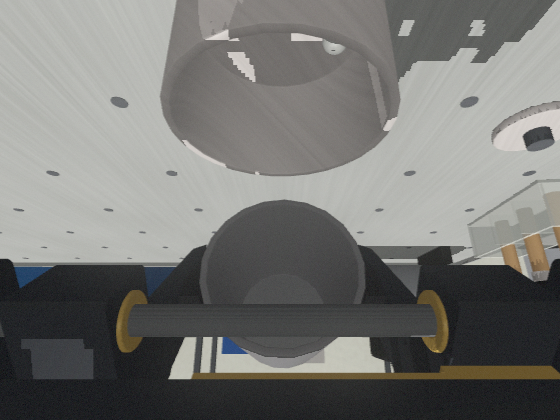

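```bash
python3 - <<'E'
from h import *
Q=tool(0,50.2)
p,R=plan([((.495,-.13,.19),tool(0,-5),5),((.537,-.249,.13),Q,6)])
E
```

```text
[[0.107, 0.0, -0.0], [0.003, 0.062, -0.004]] [[0.107, 0.0, -0.0], [0.003, 0.06, -0.014]] [[0.107, 0.0, -0.0], [0.003, 0.057, -0.024]] [[0.107, 0.0, -0.0], [0.003, 0.052, -0.033]] [[0.107, 0.0, -0.0], [0.003, 0.045, -0.042]] -> end [ 0.4951 -0.1299  0.19  ] roterr deg 0.17
[[0.102, 0.0, -0.0], [0.028, 0.076, 0.047]] [[0.102, 0.0, -0.0], [0.028, 0.082, 0.034]] [[0.102, 0.0, -0.0], [0.029, 0.086, 0.02]] [[0.102, 0.0, -0.0], [0.028, 0.089, 0.007]] [[0.102, 0.0, -0.0], [0.028, 0.088, -0.008]] [[0.102, 0.0, -0.0], [0.028, 0.086, -0.022]] -> end [ 0.537  -0.249   0.1301] roterr deg 0.19
```

>>> step_arm(
  deltas=[
    [[0.107, 0, 0], [0.003, 0.062, -0.004], 1],
    [[0.107, 0, 0], [0.003, 0.06, -0.014], 1],
    [[0.107, 0, 0], [0.003, 0.057, -0.024], 1],
    [[0.107, 0, 0], [0.003, 0.052, -0.033], 1],
    [[0.107, 0, 0], [0.003, 0.045, -0.042], 1],
    [[0.102, 0, 0], [0.028, 0.076, 0.047], 1],
    [[0.102, 0, 0], [0.028, 0.082, 0.034], 1],
    [[0.102, 0, 0], [0.029, 0.086, 0.02], 1],
    [[0.102, 0, 0], [0.028, 0.089, 0.007], 1],
    [[0.102, 0, 0], [0.028, 0.088, -0.008], 1],
    [[0.102, 0, 0], [0.028, 0.086, -0.022], 1],
    [[0, 0, 0], [0, 0, 0], 1],
    [[0, 0, 0], [0, 0, 0], 1],
    [[0, 0, 0], [0, 0, 0], 1],
  ],
)

```text
time_s: 11.45
position: [0.5378, -0.2484, 0.1327]
tcp_rot: [-2.272, -0.0, -0.001]
ft_force: [-0.4, -0.6, -0.1]
finger_gap: 0.0618
```

```bash
python3 - <<'E'
from h import *
print(cur()[0],cur()[1].as_rotvec(),cur()[2]["finger_gap"],cur()[2]["qpos"])
b=optics.camera("top")[160:300,280:480];w=optics.camera("wrist")
cv2.imwrite(f"pics/t7.png",cv2.resize(b,None,fx=4,fy=4,interpolation=cv2.INTER_CUBIC));cv2.imwrite("pics/w7.png",w)
plan([((.537,-.249,.044),tool(0,50.2),6)])
E
```

```text
[ 0.53784142 -0.24837421  0.13270089] [-2.27178675e+00 -1.75090760e-05 -1.49733093e-03] 0.06183511008590046 [-0.89875672  0.73176212  1.3009324   0.51427852  1.82071852 -0.95811169]
[[0.001, -0.0, 0.0], [-0.001, 0.045, 0.038]] [[0.001, -0.0, 0.0], [-0.0, 0.046, 0.038]] [[0.001, -0.0, 0.0], [-0.001, 0.046, 0.037]] [[0.001, -0.0, 0.0], [-0.0, 0.045, 0.038]] [[0.001, -0.0, 0.0], [-0.001, 0.046, 0.037]] [[0.001, -0.0, 0.0], [-0.001, 0.046, 0.038]] -> end [ 0.5369 -0.2491  0.0439] roterr deg 0.2
```

View pics/t7.png

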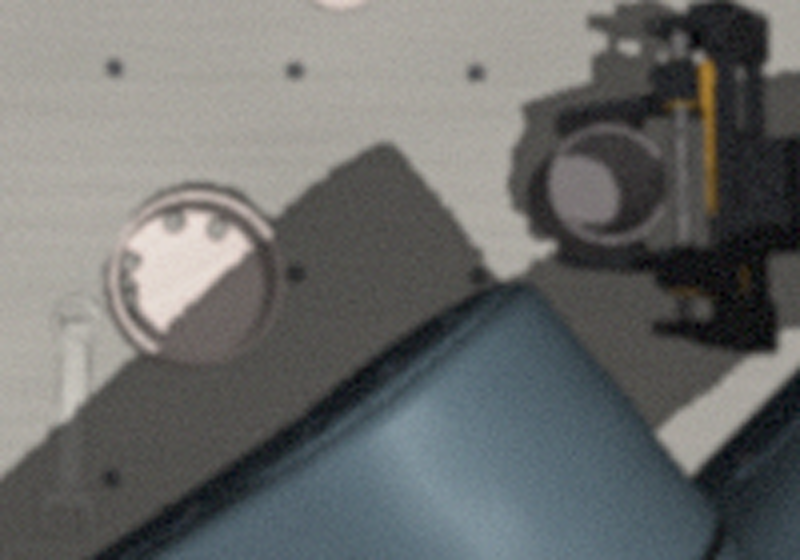

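View pics/w7.png

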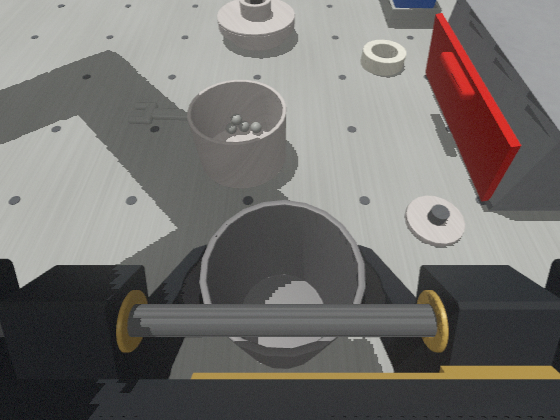

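>>> step_arm(
  deltas=[
    [[0, 0, 0], [-0.001, 0.045, 0.038], 1],
    [[0, 0, 0], [0, 0.046, 0.038], 1],
    [[0, 0, 0], [-0.001, 0.046, 0.038], 1],
    [[0, 0, 0], [0, 0.046, 0.038], 1],
    [[0, 0, 0], [-0.001, 0.046, 0.038], 1],
    [[0, 0, 0], [-0.001, 0.046, 0.038], 1],
    [[0, 0, 0], [0, 0, 0], 1],
    [[0, 0, 0], [0, 0, 0], 1],
    [[0, 0, 0], [0, 0, 0], 1],
  ],
)

```text
time_s: 12.68
position: [0.5358, -0.2493, 0.0406]
tcp_rot: [-2.268, 0.003, 0.001]
ft_force: [-0.3, -0.2, -0.9]
finger_gap: 0.0619
```

>>> step_arm(
  deltas=[
    [[0, 0, 0], [0, 0.003, 0.002], 1],
    [[0, 0, 0], [0, 0, 0], 1],
    [[0, 0, 0], [0, 0, 0], 0.2],
    [[0, 0, 0], [0, 0, 0], 0],
    [[0, 0, 0], [0, 0, 0], 0],
    [[0, 0, 0], [0, 0, 0], 0],
    [[0, 0, 0], [0, 0, 0], 0],
  ],
)

```text
time_s: 13.55
position: [0.5358, -0.2494, 0.0398]
tcp_rot: [-2.267, 0.004, 0.001]
ft_force: [-0.3, 0.4, -0.4]
finger_gap: 0.0882
```

```bash
python3 - <<'E'
from h import *
p,R,s=cur();print(p,R.as_rotvec(),s["finger_gap"])
a=R.apply([0,0,1])
k=plan([(p-.1*a,R,4)])
plan([((.5,-.2,.28),tool(0,0),5),((.49,0.1,.26),tool(0,0),6),((.497,.2315,.20),tool(0,0),4)],k)
E
```

```text
[ 0.53578558 -0.24936972  0.03978032] [-2.26728006e+00  3.58708135e-03  8.39033343e-04] 0.08822111368952677
[[0.0, 0.0, 0.0], [-0.0, -0.0, -0.1]] [[0.0, 0.0, 0.0], [0.0, 0.0, -0.1]] [[0.0, 0.0, 0.0], [0.0, -0.0, -0.1]] [[0.0, 0.0, 0.0], [0.0, -0.0, -0.1]] -> end [ 0.5357 -0.3261  0.1039] roterr deg 0.0
[[-0.111, 0.0, -0.0], [-0.029, -0.173, -0.013]] [[-0.111, 0.0, -0.0], [-0.029, -0.167, -0.043]] [[-0.111, 0.0, -0.0], [-0.029, -0.158, -0.071]] [[-0.111, 0.0, -0.0], [-0.029, -0.143, -0.098]] [[-0.111, 0.0, -0.0], [-0.029, -0.124, -0.121]] -> end [ 0.5001 -0.2001  0.2801] roterr deg 0.22
[[-0.0, 0.0, -0.0], [-0.007, -0.2, 0.014]] [[-0.0, 0.0, -0.0], [-0.007, -0.2, 0.014]] [[-0.0, 0.0, -0.0], [-0.007, -0.2, 0.014]] [[-0.0, 0.0, -0.0], [-0.008, -0.2, 0.014]] [[-0.0, 0.0, -0.0], [-0.007, -0.2, 0.014]] [[-0.0, 0.0, -0.0], [-0.007, -0.2, 0.013]] -> end [0.49   0.0999 0.2601] roterr deg 0.22
[[-0.0, 0.0, -0.0], [0.007, -0.131, 0.06]] [[-0.0, 0.0, -0.0], [0.007, -0.132, 0.061]] [[-0.0, 0.0, -0.0], [0.006, -0.131, 0.06]] [[-0.0, 0.0, -0.0], [0.007, -0.132, 0.061]] -> end [0.4969 0.2316 0.1999] roterr deg 0.22
```

>>> step_arm(
  deltas=[
    [[0, 0, 0], [0, 0, -0.1], 0],
    [[0, 0, 0], [0, 0, -0.1], 0],
    [[0, 0, 0], [0, 0, -0.1], 0],
    [[0, 0, 0], [0, 0, -0.1], 0],
    [[-0.111, 0, 0], [-0.029, -0.173, -0.013], 0],
    [[-0.111, 0, 0], [-0.029, -0.167, -0.043], 0],
    [[-0.111, 0, 0], [-0.029, -0.158, -0.071], 0],
    [[-0.111, 0, 0], [-0.029, -0.143, -0.098], 0],
    [[-0.111, 0, 0], [-0.029, -0.124, -0.121], 0],
    [[0, 0, 0], [-0.007, -0.2, 0.014], 0],
    [[0, 0, 0], [-0.007, -0.2, 0.014], 0],
    [[0, 0, 0], [-0.007, -0.2, 0.014], 0],
    [[0, 0, 0], [-0.007, -0.2, 0.014], 0],
    [[0, 0, 0], [-0.007, -0.2, 0.014], 0],
    [[0, 0, 0], [-0.007, -0.2, 0.014], 0],
    [[0, 0, 0], [0.007, -0.132, 0.04], 0],
    [[0, 0, 0], [0.007, -0.131, 0.04], 0],
    [[0, 0, 0], [0, 0, 0], 0],
    [[0, 0, 0], [0, 0, 0], 0],
    [[0, 0, 0], [0, 0, 0], 0],
  ],
)

```text
time_s: 16.05
position: [0.4942, 0.1648, 0.2405]
tcp_rot: [-3.139, 0.006, 0.002]
ft_force: [-0.3, -0.8, 0.1]
finger_gap: 0.088
```

```bash
python3 - <<'E'
from h import *
p,R,s=cur();print(p,R.as_rotvec(),s["qpos"])
b=optics.camera("top");w=optics.camera("wrist")
cv2.imwrite("pics/t8.png",b);cv2.imwrite(f"pics/t8z.png",cv2.resize(b[190:270,290:450],None,fx=5,fy=5,interpolation=cv2.INTER_CUBIC));cv2.imwrite("pics/w8.png",w)
E
```

```text
[0.4941924  0.16476291 0.24048081] [-3.13927182e+00  5.62266130e-03  1.76860561e-03] [0.09222398 0.05802172 1.73938296 0.00247359 1.34509308 0.09525146]
```

View pics/t8z.png

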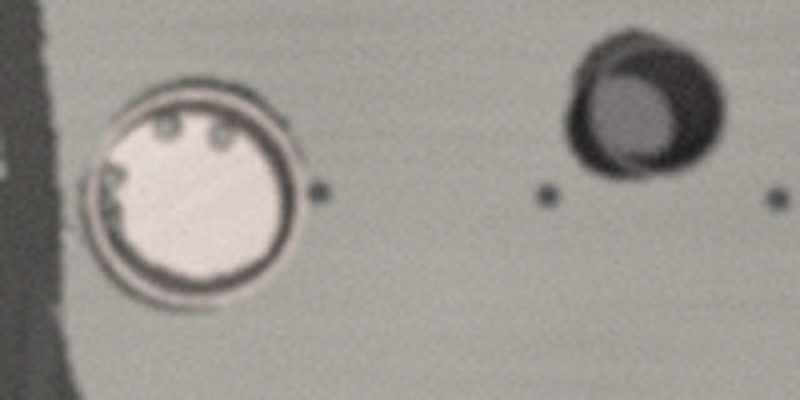

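View pics/w8.png

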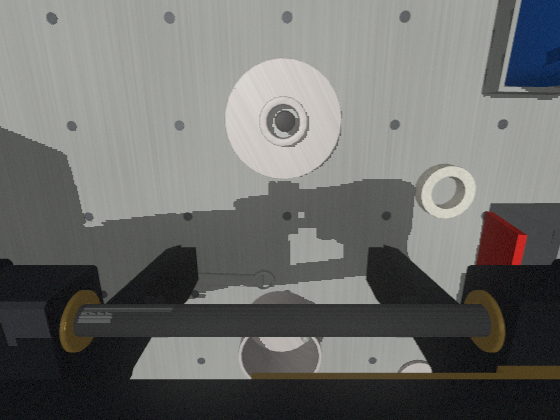

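View pics/t8.png

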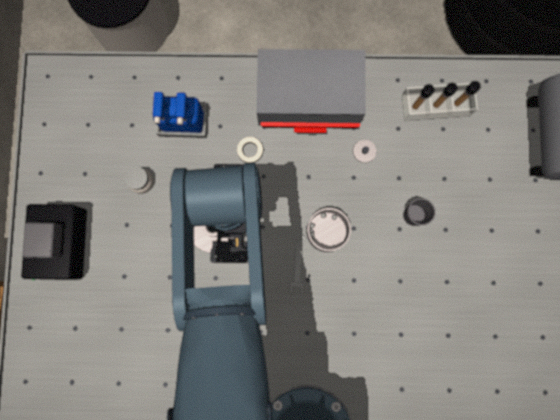

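```bash
python3 - <<'E'
from h import *
im=cv2.imread("pics/w7.png");cv2.imwrite("pics/w7z.png",cv2.resize(im[75:150,180:295],None,fx=6,fy=6,interpolation=cv2.INTER_CUBIC))
plan([((.495,.2315,.17),tool(0,0),3)])
w=optics.camera_info("wrist")
print(fit(w,.036,.064,[225.5,58.5,341,178],(.5,.2)), fit(w,.084,.01,[272.5,110,296,133],(.5,.2)), fit(w,.058,.025,[259.5,97,308,145],(.5,.2)))
E
```

```text
[[-0.001, 0.0, -0.001], [0.001, -0.089, 0.094]] [[-0.001, 0.0, -0.001], [0.001, -0.088, 0.094]] [[-0.001, 0.0, -0.001], [0.001, -0.089, 0.094]] -> end [0.495  0.2314 0.17  ] roterr deg 0.15
(array([0.4961, 0.2343]), array([-1.1, -1.3,  1.1,  1.7])) (array([0.4969, 0.2348]), array([ 1.1,  0.4, -1.1, -0.5])) (array([0.4965, 0.2346]), array([-0.3, -1.4,  0.3,  1.5]))
```

View pics/w7z.png

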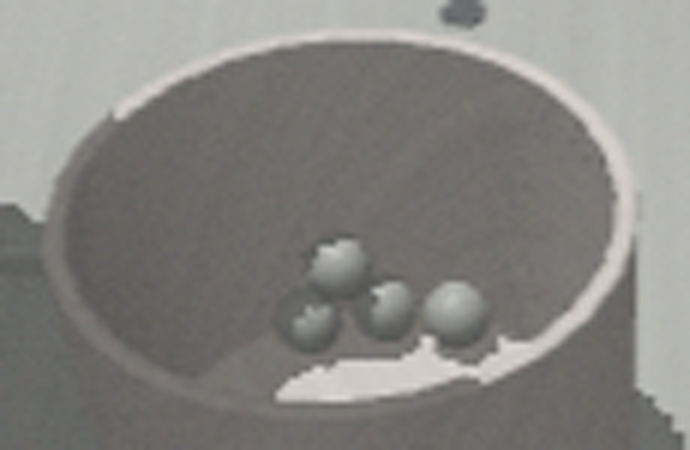

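>>> step_arm(
  deltas=[
    [[0, 0, 0], [0, 0.2, 0], 0],
    [[0, 0, 0], [0, 0.2, 0], 0],
    [[0, 0, 0], [0, 0.2, 0], 0],
    [[0, 0, 0], [0, 0.2, 0], 0],
    [[0, 0, 0], [0, 0.2, 0], 0],
    [[0, 0, 0], [0, 0, 0], 0],
    [[0, 0, 0], [0, 0, 0], 0],
  ],
)

```text
time_s: 17.02
position: [0.4931, -0.0844, 0.2394]
tcp_rot: [-3.139, 0.006, 0.003]
ft_force: [0.2, -0.3, -0.3]
finger_gap: 0.0883
```

```bash
python3 - <<'E'
from h import *
im=optics.camera("wrist");w=optics.camera_info("wrist")
p=proj(w,[.492,-.048,.07])[0].astype(int);print(p)
y0=max(p[1]-95,0);x0=p[0]-130
cv2.imwrite("pics/w9.png",cv2.resize(im[y0:y0+190,x0:x0+260],None,fx=3,fy=3,interpolation=cv2.INTER_CUBIC))
print(x0,y0)
E
```

```text
[280 156]
150 61
```

View pics/w9.png

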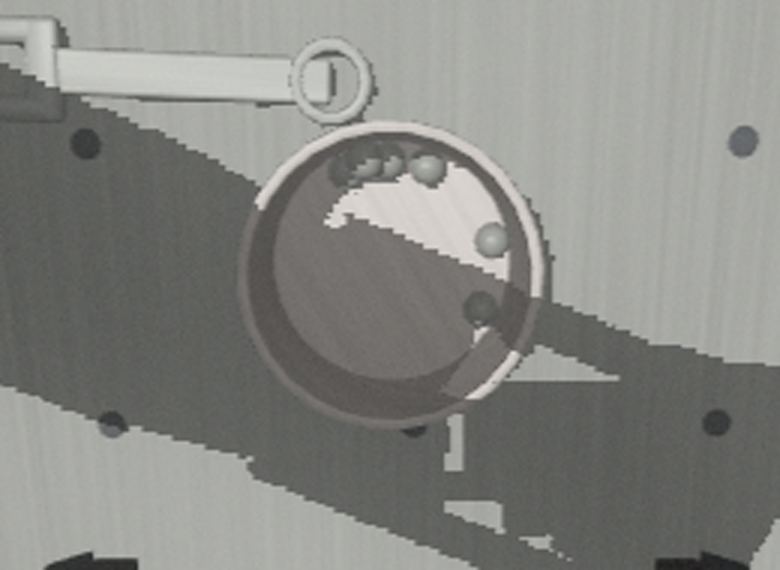

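```bash
python3 - <<'E'
from h import *
w=optics.camera_info("wrist")
print(fit(w,.07,.052,[229.3,101.3,333.3,204.3],(.5,0)),cur()[0])
plan([((.4967,.232,.20),tool(0,0),6)])
E
```

```text
(array([ 0.4927, -0.0464]), array([ 0.4, -0.5, -0.4,  0.6])) [ 0.49316361 -0.08373835  0.23942985]
[[-0.0, 0.0, -0.0], [0.002, -0.21, 0.027]] [[-0.0, 0.0, -0.0], [0.002, -0.211, 0.027]] [[-0.0, 0.0, -0.0], [0.002, -0.21, 0.027]] [[-0.0, 0.0, -0.0], [0.002, -0.211, 0.027]] [[-0.0, 0.0, -0.0], [0.002, -0.21, 0.026]] [[-0.0, 0.0, -0.0], [0.001, -0.211, 0.027]] -> end [0.4966 0.2321 0.2001] roterr deg 0.24
```

>>> step_arm(
  deltas=[
    [[0, 0, 0], [0.002, -0.21, 0.01], 0],
    [[0, 0, 0], [0.002, -0.21, 0.01], 0],
    [[0, 0, 0], [0.002, -0.21, 0.01], 0],
    [[0, 0, 0], [0.002, -0.21, 0.01], 0],
    [[0, 0, 0], [0.002, -0.21, 0.01], 0],
    [[0, 0, 0], [0.002, -0.05, 0], 0],
    [[0, 0, 0], [0, 0, 0], 0],
    [[0, 0, 0], [0, 0, 0], 0],
  ],
)

```text
time_s: 18.08
position: [0.4969, 0.19, 0.2276]
tcp_rot: [-3.14, 0.004, 0.003]
ft_force: [-1.1, -0.5, -0.3]
finger_gap: 0.0882
```

```bash
python3 - <<'E'
from h import *
im=optics.camera("wrist");w=optics.camera_info("wrist")
p=proj(w,[.497,.232,.05])[0].astype(int);print(p,cur()[0],cur()[1].as_rotvec())
y0=max(p[1]-95,0);x0=p[0]-130
cv2.imwrite("pics/w10.png",cv2.resize(im[y0:y0+190,x0:x0+260],None,fx=3,fy=3,interpolation=cv2.INTER_CUBIC))
print(x0,y0)
E
```

```text
[281 149] [0.4970029  0.18973182 0.2276267 ] [-3.13944050e+00  5.46034916e-03  2.78215535e-03]
151 54
```

View pics/w10.png

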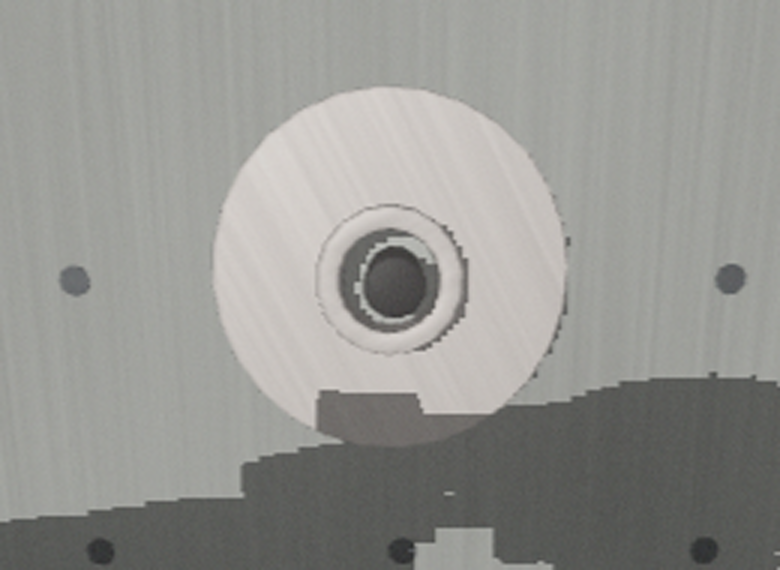

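```bash
python3 - <<'E'
from h import *
w=optics.camera_info("wrist")
f=lambda b:[b[0]/3+151,b[1]/3+54,b[2]/3+151,b[3]/3+54]
print(fit(w,.036,.064,f([214,87,568,447]),(.5,.2)),fit(w,.058,.025,f([316,205,464,354]),(.5,.2)),fit(w,.084,.01,f([362,252,428,318]),(.5,.2)))
plan([((.4975,.2325,.11),tool(0,0),5)])
E
```

```text
(array([0.4966, 0.2338]), array([-0.8, -0.7,  0.8,  1. ])) (array([0.4964, 0.2343]), array([-0.3, -0.5,  0.3,  0.5])) (array([0.498 , 0.2354]), array([ 0.1, -0. , -0.1,  0. ]))
[[-0.0, 0.0, -0.0], [0.0, -0.034, 0.094]] [[-0.0, 0.0, -0.0], [0.001, -0.034, 0.094]] [[-0.0, 0.0, -0.0], [0.0, -0.034, 0.095]] [[-0.0, 0.0, -0.0], [0.001, -0.034, 0.094]] [[-0.0, 0.0, -0.0], [0.0, -0.034, 0.094]] -> end [0.4974 0.2325 0.11  ] roterr deg 0.26
```

>>> step_arm(
  deltas=[
    [[0, 0, 0], [0.001, -0.035, 0.094], 0],
    [[0, 0, 0], [0.001, -0.035, 0.094], 0],
    [[0, 0, 0], [0, -0.035, 0.094], 0],
    [[0, 0, 0], [0.001, -0.036, 0.094], 0],
    [[-0.001, 0, -0.001], [0.001, -0.036, 0.094], 0],
    [[0, 0, 0], [0, 0, 0], 0],
    [[0, 0, 0], [0, 0, 0], 0],
    [[0, 0, 0], [0, 0, 0], 0],
  ],
)

```text
time_s: 19.12
position: [0.4988, 0.2349, 0.1115]
tcp_rot: [-3.14, 0.002, -0.0]
ft_force: [-0.4, 0.7, 0.4]
finger_gap: 0.088
```

```bash
python3 - <<'E'
from h import *
cv2.imwrite("pics/s11.png",cv2.resize(optics.camera("side")[100:260,150:350],None,fx=3,fy=3,interpolation=cv2.INTER_CUBIC))
print(cur()[0],cur()[1].as_rotvec())
plan([((.498,.234,.0625),tool(0,0),4)])
E
```

```text
[0.49870724 0.23498496 0.11141277] [-3.14022893e+00  2.28445877e-03 -3.55587459e-04]
[[-0.0, -0.0, -0.0], [-0.001, 0.001, 0.049]] [[-0.0, -0.0, -0.0], [-0.0, 0.001, 0.049]] [[-0.0, -0.0, -0.0], [-0.001, 0.001, 0.049]] [[-0.0, -0.0, -0.0], [-0.001, 0.001, 0.049]] -> end [0.498  0.2341 0.0624] roterr deg 0.11
```

View pics/s11.png

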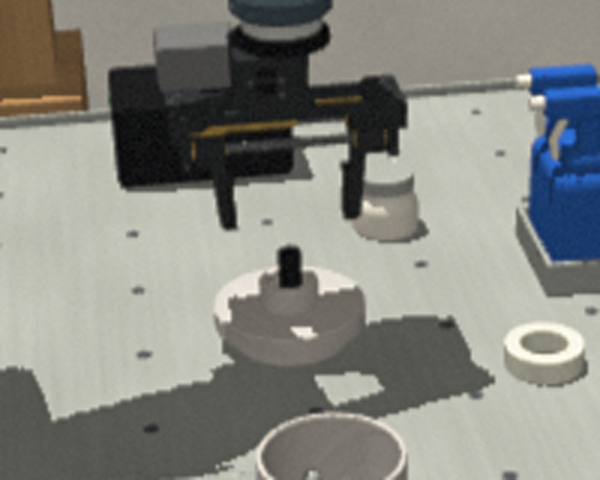

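>>> step_arm(
  deltas=[
    [[0, 0, 0], [-0.001, 0.001, 0.049], 0],
    [[0, 0, 0], [0, 0.001, 0.049], 0],
    [[0, 0, 0], [-0.001, 0.001, 0.049], 0],
    [[0, 0, 0], [-0.001, 0.001, 0.047], 0],
    [[0, 0, 0], [0, 0, 0], 0],
    [[0, 0, 0], [0, 0, 0], 0],
    [[0, 0, 0], [0, 0, 0], 0],
  ],
)

```text
time_s: 20.05
position: [0.4974, 0.2345, 0.0622]
tcp_rot: [-3.14, 0.001, 0.001]
ft_force: [0.1, 0.7, 0.4]
finger_gap: 0.0884
```

Close on the knob.

>>> step_arm(
  deltas=[
    [[0, 0, 0], [0, 0, 0], 1],
    [[0, 0, 0], [0, 0, 0], 1],
    [[0, 0, 0], [0, 0, 0], 1],
    [[0, 0, 0], [0, 0, 0], 1],
    [[0, 0, 0], [0, 0, 0], 1],
    [[0, 0, 0], [0, 0, 0], 1],
    [[0, 0, 0], [0, 0, 0], 1],
    [[0, 0, 0], [0, 0, 0], 1],
  ],
  newtons=50,
)

```text
time_s: 21.05
position: [0.4969, 0.2344, 0.0617]
tcp_rot: [-3.141, 0.001, 0.003]
ft_force: [0.0, -0.2, 0.4]
finger_gap: 0.0185
```

```bash
python3 - <<'E'
from h import *
print(cur()[0],cur()[1].as_rotvec(),cur()[2]["finger_gap"])
k=plan([((.4975,.2345,.17),tool(0,0),5)])
plan([((.492,-.047,.17),tool(0,0),8)],k)
E
```

```text
[0.49694126 0.23435561 0.06167595] [-3.14066721e+00  1.10327442e-03  2.88789143e-03] 0.018482732019117962
[[-0.0, 0.0, -0.0], [0.0, -0.0, -0.087]] [[-0.0, 0.0, -0.0], [0.001, -0.0, -0.086]] [[-0.0, 0.0, -0.0], [-0.0, -0.001, -0.087]] [[-0.0, 0.0, -0.0], [0.0, 0.0, -0.087]] [[-0.0, 0.0, -0.0], [0.0, 0.0, -0.086]] -> end [0.4974 0.2345 0.1699] roterr deg 0.12
[[-0.0, 0.0, -0.0], [-0.003, 0.141, -0.0]] [[-0.0, 0.0, -0.0], [-0.002, 0.141, -0.0]] [[-0.0, 0.0, -0.0], [-0.003, 0.14, -0.0]] [[-0.0, 0.0, -0.0], [-0.002, 0.141, -0.001]] [[-0.0, 0.0, -0.0], [-0.003, 0.141, 0.0]] [[-0.0, 0.0, -0.0], [-0.003, 0.141, 0.0]] [[-0.0, 0.0, -0.0], [-0.002, 0.14, -0.0]] [[-0.0, 0.0, -0.0], [-0.003, 0.141, -0.0]] -> end [ 0.4919 -0.047   0.1699] roterr deg 0.12
```

>>> step_arm(
  deltas=[
    [[0, 0, 0], [0, 0, -0.03], 1],
    [[0, 0, 0], [0, 0, -0.06], 1],
    [[0, 0, 0], [0, 0, -0.087], 1],
    [[0, 0, 0], [0, 0, -0.087], 1],
    [[0, 0, 0], [0, 0, -0.087], 1],
    [[0, 0, 0], [0, 0, -0.06], 1],
    [[0, 0, 0], [0, 0, -0.02], 1],
    [[0, 0, 0], [0, 0, 0], 1],
    [[0, 0, 0], [0, 0, 0], 1],
    [[0, 0, 0], [0, 0, 0], 1],
  ],
)

```text
time_s: 22.3
position: [0.4967, 0.2341, 0.1686]
tcp_rot: [-3.141, 0.001, 0.005]
ft_force: [0.1, -0.1, -2.6]
finger_gap: 0.0188
```

```bash
python3 - <<'E'
from h import *
cv2.imwrite("pics/s12.png",cv2.resize(optics.camera("side")[60:280,150:400],None,fx=2.5,fy=2.5,interpolation=cv2.INTER_CUBIC))
s=cur();print(s[0],s[1].as_rotvec(),s[2]["finger_gap"],s[2]["ft_force"],s[2]["wrist_torque"])
E
```

```text
[0.49675607 0.23416366 0.1686966 ] [-3.14092833e+00  1.23089983e-03  4.91195983e-03] 0.01860417493489485 [-0.60943727 -0.03496812 -2.62352158] [-0.0519069   0.03813519  0.00501074]
```

View pics/s12.png

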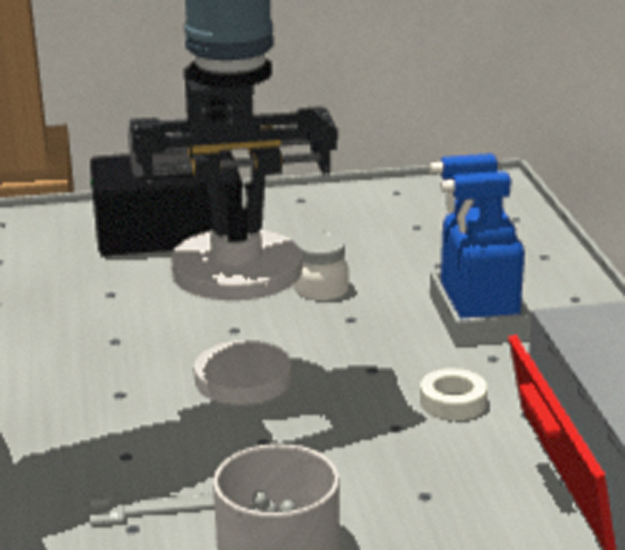

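>>> step_arm(
  deltas=[
    [[0, 0, 0], [-0.002, 0.04, 0], 1],
    [[0, 0, 0], [-0.002, 0.08, 0], 1],
    [[0, 0, 0], [-0.002, 0.12, 0], 1],
    [[0, 0, 0], [-0.002, 0.14, 0], 1],
    [[0, 0, 0], [-0.002, 0.14, 0], 1],
    [[0, 0, 0], [-0.002, 0.14, 0], 1],
    [[0, 0, 0], [-0.002, 0.14, 0], 1],
    [[0, 0, 0], [-0.002, 0.12, 0], 1],
    [[0, 0, 0], [-0.002, 0.1, 0], 1],
    [[0, 0, 0], [-0.001, 0.07, 0], 1],
    [[0, 0, 0], [0, 0.035, 0], 1],
    [[0, 0, 0], [0, 0, 0], 1],
    [[0, 0, 0], [0, 0, 0], 1],
    [[0, 0, 0], [0, 0, 0], 1],
  ],
)

```text
time_s: 24.1
position: [0.4921, -0.0462, 0.1691]
tcp_rot: [-3.14, -0.001, 0.003]
ft_force: [0.4, -0.1, -3.0]
finger_gap: 0.0187
```

```bash
python3 - <<'E'
from h import *
cv2.imwrite("pics/s13.png",cv2.resize(optics.camera("side")[130:310,160:360],None,fx=3,fy=3,interpolation=cv2.INTER_CUBIC))
s=cur();print(s[0],s[1].as_rotvec(),s[2]["finger_gap"],s[2]["ft_force"])
plan([((.492,-.0474,.12),tool(0,0),4)])
E
```

```text
[ 0.49219927 -0.04632863  0.16912666] [-3.14051311e+00 -5.07166219e-04  2.99072777e-03] 0.018711046886614822 [ 0.38258628 -0.28251756 -3.55928146]
[[-0.0, 0.0, 0.0], [-0.0, 0.001, 0.049]] [[-0.0, 0.0, 0.0], [-0.0, 0.001, 0.049]] [[-0.0, 0.0, 0.0], [-0.0, 0.001, 0.049]] [[-0.0, 0.0, 0.0], [-0.0, 0.001, 0.05]] -> end [ 0.4921 -0.0473  0.1199] roterr deg 0.13
```

View pics/s13.png

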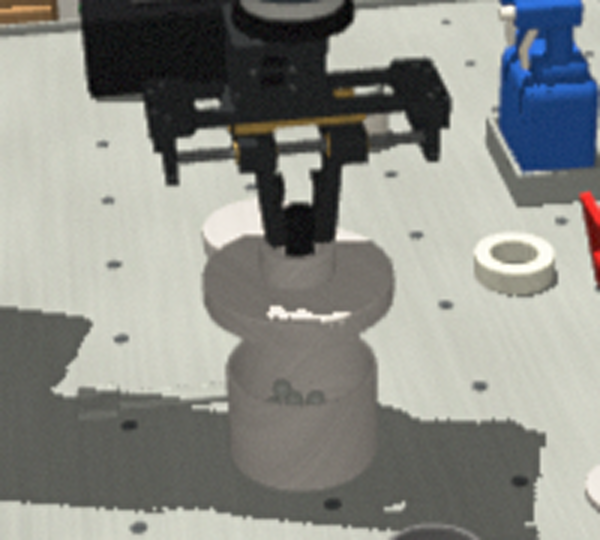

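>>> step_arm(
  deltas=[
    [[0, 0, 0], [0, 0.001, 0.049], 1],
    [[0, 0, 0], [0, 0.001, 0.049], 1],
    [[0, 0, 0], [0, 0.001, 0.049], 1],
    [[0, 0, 0], [0, 0.001, 0.05], 1],
    [[0, 0, 0], [0, 0, 0.02], 1],
    [[0, 0, 0], [0, 0, 0.02], 1],
    [[0, 0, 0], [0, 0, 0.01], 1],
    [[0, 0, 0], [0, 0, 0.01], 1],
    [[0, 0, 0], [0, 0, 0], 1],
    [[0, 0, 0], [0, 0, 0], 1],
    [[0, 0, 0], [0, 0, 0], 1],
  ],
)

```text
time_s: 25.52
position: [0.4922, -0.048, 0.1051]
tcp_rot: [-3.141, 0.001, 0.002]
ft_force: [-0.2, 0.5, -2.7]
finger_gap: 0.0185
```

```bash
python3 - <<'E'
from h import *
cv2.imwrite("pics/s14.png",cv2.resize(optics.camera("side")[130:310,160:360],None,fx=3,fy=3,interpolation=cv2.INTER_CUBIC))
s=cur();print(s[0],s[1].as_rotvec(),s[2]["finger_gap"],s[2]["ft_force"])
E
```

```text
[ 0.49217321 -0.04795911  0.1050601 ] [-3.14077651e+00  1.06049517e-03  2.45775586e-03] 0.01895276115294802 [-0.07797871 -0.01285052 -2.69625861]
```

View pics/s14.png

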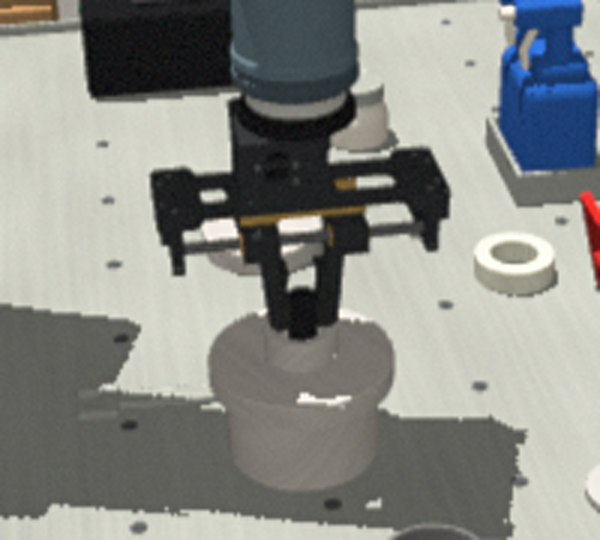

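>>> step_arm(
  deltas=[
    [[0, 0, 0], [0, 0, 0.004], 1],
    [[0, 0, 0], [0, 0, 0.003], 1],
    [[0, 0, 0], [0, 0, 0], 1],
    [[0, 0, 0], [0, 0, 0], 1],
  ],
)

```text
time_s: 26.08
position: [0.4921, -0.0479, 0.1036]
tcp_rot: [-3.141, 0.001, 0.003]
ft_force: [-3.8, 1.1, 5.0]
finger_gap: 0.0191
```

>>> step_arm(
  deltas=[
    [[0, 0, 0], [0, 0, 0], 0.6],
    [[0, 0, 0], [0, 0, 0], 0.6],
    [[0, 0, 0], [0, 0, 0], 0.6],
    [[0, 0, 0], [0, 0, 0], 0.6],
    [[0, 0, 0], [0, 0, 0], 0.6],
  ],
)

```text
time_s: 26.7
position: [0.492, -0.0479, 0.1031]
tcp_rot: [-3.141, 0.001, 0.003]
ft_force: [0.1, -0.4, 0.3]
finger_gap: 0.035
```

```bash
python3 - <<'E'
from h import *
s=cur();print(s[0],s[1].as_rotvec(),s[2]["finger_gap"],s[2]["ft_force"])
plan([((.492,-.09,.26),tool(0,0),5)])
E
```

```text
[ 0.49204955 -0.04791251  0.10310212] [-3.14063160e+00  1.16421089e-03  2.97583222e-03] 0.03499262445393261 [ 0.07599543 -0.43551516  0.32207448]
[[-0.0, 0.0, -0.0], [-0.0, 0.034, -0.126]] [[-0.0, 0.0, -0.0], [-0.001, 0.033, -0.125]] [[-0.0, 0.0, -0.0], [0.0, 0.034, -0.126]] [[-0.0, 0.0, -0.0], [-0.0, 0.033, -0.125]] [[-0.0, 0.0, -0.0], [-0.0, 0.034, -0.126]] -> end [ 0.4921 -0.0901  0.2601] roterr deg 0.13
```

Rise straight, then back for a look.

>>> step_arm(
  deltas=[
    [[0, 0, 0], [0, 0, -0.1], 0.6],
    [[0, 0, 0], [0, 0, -0.15], 0.3],
    [[0, 0, 0], [0, 0, -0.16], 0],
    [[0, 0, 0], [0, 0.05, -0.16], 0],
    [[0, 0, 0], [0, 0.12, 0], 0],
    [[0, 0, 0], [0, 0, 0], 0],
    [[0, 0, 0], [0, 0, 0], 0],
    [[0, 0, 0], [0, 0, 0], 0],
  ],
)

```text
time_s: 27.7
position: [0.492, -0.0898, 0.245]
tcp_rot: [-3.14, 0.0, 0.005]
ft_force: [0.0, 0.1, 1.0]
finger_gap: 0.0878
```

```bash
python3 - <<'E'
from h import *
im=optics.camera("wrist");w=optics.camera_info("wrist")
p=proj(w,[.492,-.048,.08])[0].astype(int);print(p,cur()[0])
y0=max(p[1]-95,0);x0=p[0]-130;print(x0,y0)
cv2.imwrite("pics/w15.png",cv2.resize(im[y0:y0+190,x0:x0+260],None,fx=3,fy=3,interpolation=cv2.INTER_CUBIC))
cv2.imwrite("pics/s15.png",cv2.resize(optics.camera("side")[170:310,180:340],None,fx=4,fy=4,interpolation=cv2.INTER_CUBIC))
E
```

```text
[281 150] [ 0.49202851 -0.08977683  0.24509631]
151 55
```

View pics/w15.png

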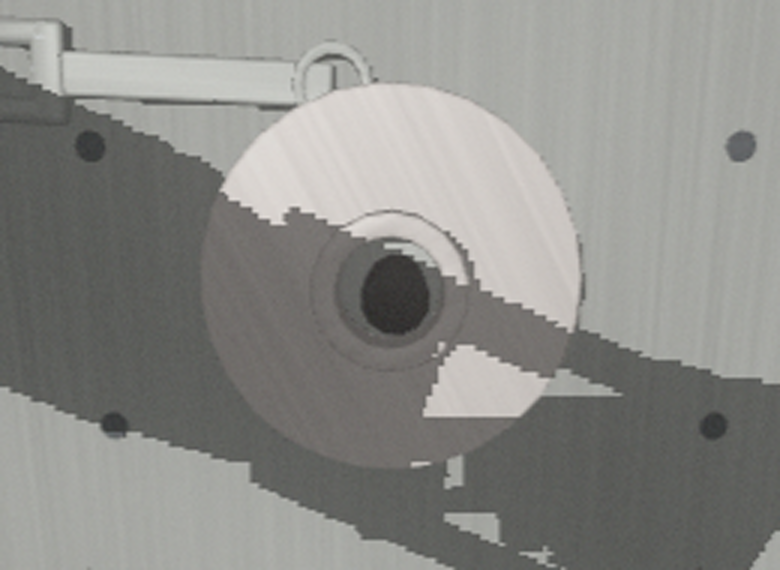

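View pics/s15.png

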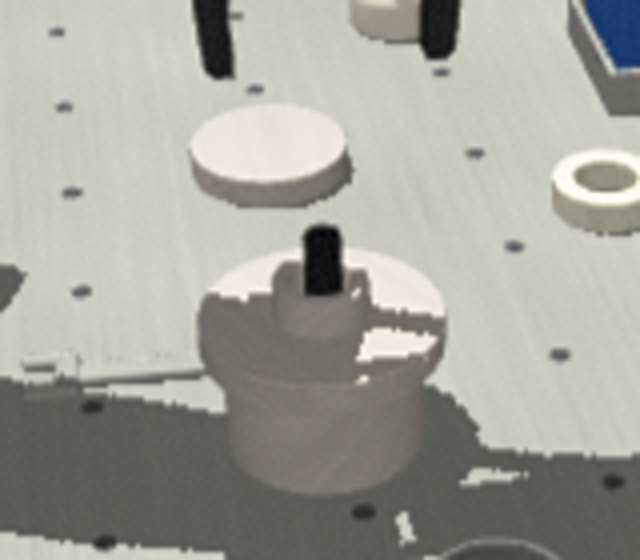

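```bash
python3 - <<'E'
from h import *
w=optics.camera_info("wrist")
f=lambda b:[b[0]/3+151,b[1]/3+55,b[2]/3+151,b[3]/3+55]
print(fit(w,.078,.064,f([201,83,582,467]),(.5,0)),fit(w,.1,.025,f([310,210,469,372]),(.5,0)),fit(w,.126,.01,f([361,None or 265,430,336]),(.5,0)))
s=optics.camera_info("side")
g=lambda b:[b[0]/4+180,b[1]/4+170,b[2]/4+180,b[3]/4+170]
print(fit(s,.078,.064,g([199,247,446,388]),(.5,0)))
print(proj(s,[[.4915,-.048,.126],[.492,-.048,.1]]), "knob u", (303+342)/2/4+180, "collar",(271+370)/2/4+180)
plan([((.491,-.0485,.14),tool(0,0),5)])
E
```

```text
(array([ 0.4917, -0.048 ]), array([-0.8, -1. ,  0.8,  1.3])) (array([ 0.4911, -0.0477]), array([-0.4, -0.2,  0.4,  0.2])) (array([ 0.493 , -0.0472]), array([-0.3, -0.1,  0.3,  0.1]))
(array([ 0.4922, -0.0477]), array([-0.4, -0. ,  0.4, -0.1]))
[[259.74066773 228.71320826]
 [260.32326398 239.55435587]] knob u 260.625 collar 260.125
[[-0.0, 0.0, 0.0], [-0.001, -0.033, 0.084]] [[-0.0, 0.0, 0.0], [-0.0, -0.033, 0.084]] [[-0.0, 0.0, 0.0], [-0.001, -0.033, 0.085]] [[-0.0, 0.0, 0.0], [-0.001, -0.033, 0.084]] [[-0.0, 0.0, 0.0], [-0.0, -0.033, 0.084]] -> end [ 0.4911 -0.0484  0.14  ] roterr deg 0.17
```

>>> step_arm(
  deltas=[
    [[0, 0, 0], [-0.001, -0.033, 0.084], 0],
    [[0, 0, 0], [0, -0.033, 0.084], 0],
    [[0, 0, 0], [-0.001, -0.033, 0.085], 0],
    [[0, 0, 0], [0, -0.033, 0.084], 0],
    [[0, 0, 0], [0, -0.033, 0.084], 0],
    [[0, 0, 0], [0, 0, 0], 0],
    [[0, 0, 0], [0, 0, 0], 0],
    [[0, 0, 0], [0, 0, 0], 0],
  ],
)

```text
time_s: 28.8
position: [0.4924, -0.0497, 0.1415]
tcp_rot: [-3.141, 0.001, 0.0]
ft_force: [-0.9, -0.9, 0.3]
finger_gap: 0.0882
```

```bash
python3 - <<'E'
from h import *
optics.camera("top")
cv2.imwrite("pics/s16.png",cv2.resize(optics.camera("side")[170:310,180:340],None,fx=4,fy=4,interpolation=cv2.INTER_CUBIC))
s=cur();print(s[0],s[1].as_rotvec(),s[2]["finger_gap"],s[2]["ft_force"])
plan([((.4914,-.048,.0815),tool(0,0),5)])
E
```

```text
[ 0.49216054 -0.04961394  0.14125722] [-3.14119717e+00  1.62121071e-03  7.00107077e-04] 0.08841475753645461 [-0.22364087  0.06512394  0.17550427]
[[-0.0, 0.0, -0.0], [-0.001, -0.001, 0.048]] [[-0.0, 0.0, -0.0], [-0.0, -0.002, 0.048]] [[-0.0, 0.0, -0.0], [-0.001, -0.001, 0.047]] [[-0.0, 0.0, -0.0], [-0.0, -0.001, 0.048]] [[-0.0, 0.0, -0.0], [-0.001, -0.001, 0.048]] -> end [ 0.4914 -0.0481  0.0815] roterr deg 0.07
```

View pics/s16.png

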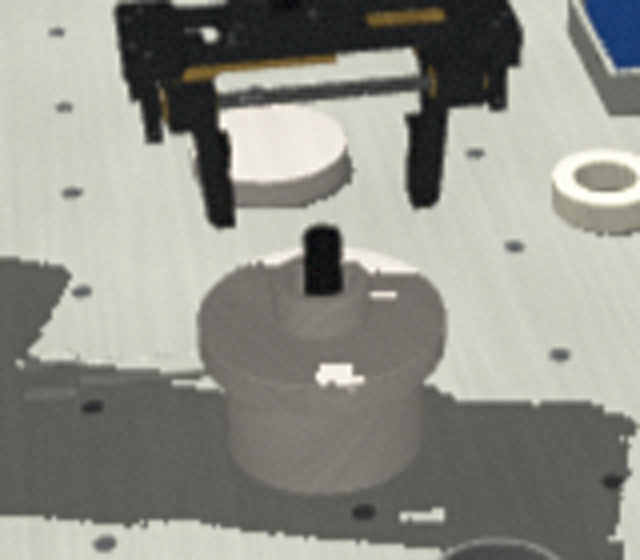

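>>> step_arm(
  deltas=[
    [[0, 0, 0], [-0.001, -0.001, 0.048], 0],
    [[0, 0, 0], [0, -0.002, 0.048], 0],
    [[0, 0, 0], [-0.001, -0.001, 0.048], 0],
    [[0, 0, 0], [0, -0.001, 0.048], 0],
    [[0, 0, 0], [0, -0.001, 0.045], 0],
    [[0, 0, 0], [0, 0, 0], 0],
    [[0, 0, 0], [0, 0, 0], 0],
    [[0, 0, 0], [0, 0, 0], 0],
  ],
)

```text
time_s: 29.9
position: [0.4915, -0.0478, 0.0817]
tcp_rot: [-3.141, 0.001, 0.001]
ft_force: [0.8, -0.3, -0.3]
finger_gap: 0.0884
```

>>> step_arm(
  deltas=[
    [[0, 0, 0], [0, 0, 0], 0.35],
    [[0, 0, 0], [0, 0, 0], 0.4],
    [[0, 0, 0], [0, 0, 0], 0.5],
    [[0, 0, 0], [0, 0, 0], 0.6],
    [[0, 0, 0], [0, 0, 0], 1],
    [[0, 0, 0], [0, 0, 0], 1],
  ],
  newtons=10,
)

```text
time_s: 30.65
position: [0.491, -0.0476, 0.0812]
tcp_rot: [-3.141, 0.001, 0.003]
ft_force: [-0.8, -0.8, 0.7]
finger_gap: 0.0499
```

>>> step_arm(
  deltas=[
    [[0, 0, 0], [0, 0, 0], 1],
    [[0, 0, 0], [0, 0, 0], 1],
    [[0, 0, 0], [0, 0, 0], 1],
  ],
  newtons=40,
)

```text
time_s: 31.02
position: [0.491, -0.0477, 0.0812]
tcp_rot: [-3.141, 0.001, 0.003]
ft_force: [-1.0, 0.1, 2.0]
finger_gap: 0.049
```

Lift straight up, slowly at first.

>>> step_arm(
  deltas=[
    [[0, 0, 0], [0, 0, -0.008], 1],
    [[0, 0, 0], [0, 0, -0.016], 1],
    [[0, 0, 0], [0, 0, -0.03], 1],
    [[0, 0, 0], [0, 0, -0.05], 1],
    [[0, 0, 0], [0, 0, -0.06], 1],
    [[0, 0, 0], [0, 0, -0.07], 1],
    [[0, 0, 0], [0, 0, -0.07], 1],
    [[0, 0, 0], [0, 0, -0.07], 1],
    [[0, 0, 0], [0, 0, -0.07], 1],
    [[0, 0, 0], [0, 0, -0.06], 1],
    [[0, 0, 0], [0, 0, -0.05], 1],
    [[0, 0, 0], [0, 0, -0.03], 1],
    [[0, 0, 0], [0, 0, -0.016], 1],
    [[0, 0, 0], [0, 0, 0], 1],
    [[0, 0, 0], [0, 0, 0], 1],
    [[0, 0, 0], [0, 0, 0], 1],
    [[0, 0, 0], [0, 0, 0], 1],
  ],
)

```text
time_s: 33.15
position: [0.4912, -0.0478, 0.2309]
tcp_rot: [-3.14, 0.001, 0.004]
ft_force: [-0.2, -0.2, -2.2]
finger_gap: 0.0489
```

```bash
python3 - <<'E'
from h import *
i=optics.camera("side");cv2.imwrite("pics/s17.png",i);cv2.imwrite("pics/s17z.png",cv2.resize(i[100:360,170:340],None,fx=2.3,fy=2.3,interpolation=cv2.INTER_CUBIC))
cv2.imwrite("pics/t17.png",optics.camera("top"))
s=cur();print(s[0],s[1].as_rotvec(),s[2]["finger_gap"],s[2]["ft_force"],s[2]["time_s"])
E
```

```text
[ 0.49123637 -0.04777532  0.2310244 ] [-3.14060177e+00  1.08290735e-03  3.32206983e-03] 0.04921330353448543 [ 0.3885124   0.51518207 -1.50589364] 33.25
```

View pics/s17z.png

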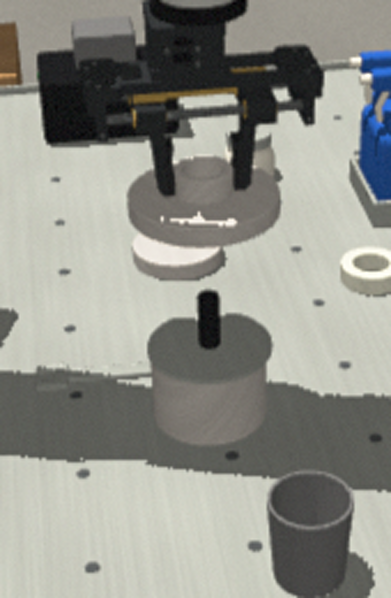

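View pics/t17.png

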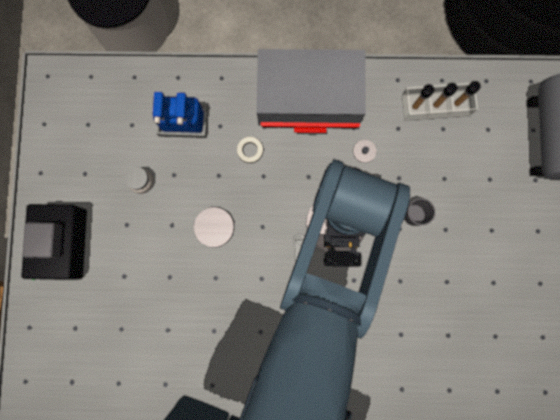

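```bash
python3 - <<'E'
from h import *
s=optics.camera_info("side");g=lambda b:[b[0]/2.3+170,b[1]/2.3+100,b[2]/2.3+170,b[3]/2.3+100]
b=g([148,314,272,None or 381]);print(fit(s,.074,.056,b,(.49,-.05)))
print((proj(s,[.4925,-.0475,.126])-[170,100])*2.3)
im=cv2.imread("pics/s17.png")
for z,r,x,y in((.074,.056,.492,-.048),(.126,.01,.492,-.048),(.07,.052,.492,-.048)):
    cv2.polylines(im,[np.round(proj(s,circ(x,y,z,r))*8).astype(int).astype(np.int32)],True,(0,0,255),1,cv2.LINE_AA,3)
cv2.imwrite("pics/ov.png",cv2.resize(im[215:300,220:300],None,fx=7,fy=7,interpolation=cv2.INTER_CUBIC))
E
```

```text
(array([ 0.4933, -0.0488]), array([-0.4, -1. ,  0.4,  0.8]))
[[207.45458811 295.62607486]]
```

View pics/ov.png

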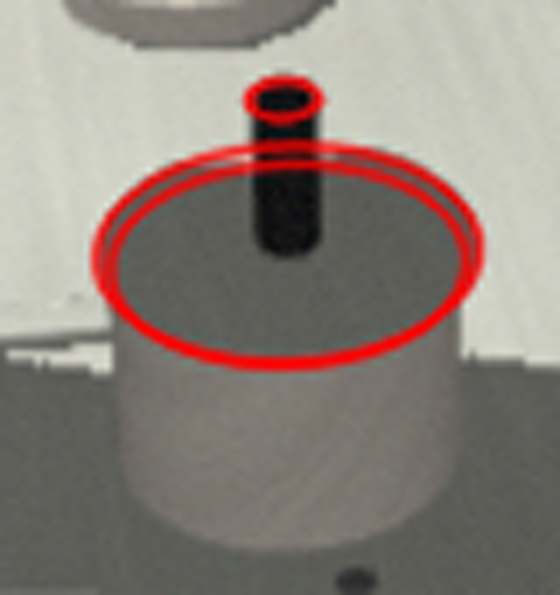

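```bash
python3 -c "
from cell import env
print(env.sign_off())"
```

```text
the job is handed in; nothing more can be done
None
```

The job is done and handed in at about 33 s of the 67 s allowed; the hand-in reported no verdict.

- **Pour:** I gripped the cup at an angle from its right side and tipped it over the tin. A close wrist picture afterwards showed six balls in the tin and the cup empty. I stood the cup upright again in its original spot.
- **Lids:** I lifted the nested pair by the knob and lowered it onto the tin until the wrist force rose from −2.7 N to +5 N, which I took as contact, then let go. After that I gripped the outer lid by its collar and lifted it 150 mm.
- **Final state:** The outer lid is held level, with its lower edge at about 0.21 m and the knob top at about 0.126 m. The side picture matches the expected outline of the inner lid sitting level and fully down on the tin. The cup is upright, and the bystander objects look unmoved in the last pictures.

**Disagreements:** the three cameras gave positions differing by 1–3 mm, and once by 9 mm in y for the cup from a distant wrist view. I settled those by averaging or looking again closer. In the overhead picture of the tin only four balls showed clearly, so I took the close wrist picture to count all six.

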